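Put the bench scraper away in the push-to-open drawer

ROBOT

A 7-joint arm with a two-finger parallel gripper is mounted at the origin on the work surface. World frame = base frame: x ahead of the robot, y to its left, z up, the work surface at z = 0. Lengths are in m, angles in rad, forces in N, time in s.
With the tool pointing down it reaches from about 0.425 to 0.975 m from the base axis. Payload 16.7 kg.
Tool frame: the origin (TCP) lies at the very end of the fingers, on their centre line; the grasp point (between the pads) lies 19 mm behind it (arm.grip_point_offset is the distance from the TCP to the grasp point, in m); z points along the fingers, y is the direction in which the jaws open and shut (so a half turn about z gives the same grasp; the last joint's range is limited). The gripper opens to 85 mm and grips with 20 to 120 N. Pads are 22 mm wide; open, the fingers measure 114 mm over their backs; the gripper's body (76 mm by 85 mm) begins 54 mm behind the grasp point. The pads swing forward as they close: fully open they stand 13 mm farther back than shut.
Start: joints at [1.105, 0.426, 0.074, 1.606, -0.034, 1.111, -0.067], TCP at [0.21, -0.642, 0.203] pointing down, gripper open.
Joint ranges: [-2.85, 2.85], [-0.5, 2.14], [-1.23, 1.37], [0.21, 2.46], [-1.02, 4.16], [0.16, 2.05], [-2.73, 2.73]. Speed limits (rad/s): [1.89, 1.89, 2.39, 2.39, 3.01, 3.01, 3.01].

INTERFACE

Orientations are given as a 3x3 rotation matrix whose columns are the frame's x, y, z axes.
In Python, from cell import read_state, cams, arm gives the robot as it stands.
- The arm moves only by the tool step_arm, never from a script. Its argument "rows" is a list of rows, each an object of numbers: "tx", "ty", "tz": the shift along the tool's x, y, z in cm; "ax", "ay", "az": the turn, a rotation vector about the tool's x, y, z in degrees; "grip": the gripper's target within -1 to 1 (fully open at 1, half-way at 0, shut at -1). In form: [{"tx": .., "ty": .., "tz": .., "ax": .., "ay": .., "az": .., "grip": ..}, ...]. A call has exactly 8 rows; each row is the pose to reach, as a shift and turn from the pose commanded when the call began, along the tool's axes at that moment; what a row does not reach only later rows make up. A row lasts 1/10 s, in which the tool goes at most 50 mm and 8.59 degrees, less where a joint would pass 70% of its speed; a pose out of reach is approached as far as the arm can. A call with a gripper value outside its range is refused whole. The fingers move at their own pace and stop on an object; "force" is the grip in N (left out, the last holds). Time passes only in rows, so rows that repeat a pose let the fingers close, or fill a call up. It gives the time, the measured TCP pose, the force and the opening at its end, in the units of the state.
- read_state(): the state, without advancing time (a new reading comes with each control period).
- cams.snapshot(name): name is "side" or "top"; returns (picture, depth): 384x512x3 uint8, red, green, blue; 384x512 float32, m along the optical axis (not along the pixel's ray), 0 where there is no reading.
- cams.get_calibration(name): a dict with "intrinsics" (3x3 intrinsics, pixels), "pose" (4x4, takes a point from camera to world coordinates). Camera axes: x right, y up, looking along -z (the intrinsics and any distortion apply to the point x, -y, -z); pixel columns grow to the right and rows downward; lengths in m; the calibration is good to about 2 mm. A picture is of the moment at which its call begins. get_calibration takes no time and is no camera call.
- arm.job_done(): hands the job in, once; it reports no verdict.
The state is a dict: "clock": time; "joint_pos": joint angles; "joint_vel": joint speeds; "joint_efforts": joint torques, N m; "eef_pos": TCP position; "ee_rot": TCP orientation; "ft_force": force on the tool from outside, world axes, zero at the start; "moment": the same for the moment, N m; "gripper_width": opening from 0.0 (shut) to 1.0 (fully open).
Only numpy, scipy, OpenCV 4.12 (cv2) and the standard library are available. Lean on these libraries where they do the work, as an engineer would, in place of code of your own. Each camera call takes 0.05 s, during which the arm holds its last target. There are 200 camera calls.

TASK

Put the bench scraper away: press the handleless drawer front under the scale so that its push latch springs it out, pull the drawer further open and lay the scraper flat on its floor. Then push the drawer shut until the latch holds it closed again, leaving the pastry brush and the flour scoop where they lie.

Things in the scene. Friction and masses are not known exactly. Their poses are not given: they have to be found in the camera images.
- unit: low stainless drawer unit fixed to the bench, 300 mm wide (y), 86 mm high, with a white bench scale on it; origin under its middle. x points from its front to its back, the way the drawer is pressed. Its front edge is 117 mm, its drawer front's outer face 140 mm from the origin. Its flat top is clear for 85 mm behind the front edge; the scale's top is 130 mm above the bench
- drawer_front (a point): centre of the outer face of the drawer's beech front panel, 44 mm above the bench; moves with the drawer, which starts shut. The panel is plain, without handle: 296 mm wide (y), 76 mm high (6 to 82 mm above the bench), 16 mm thick. Axes as the unit: x points into the unit. Shut, a 7 mm gap is left between panel and unit; open, the gap behind the panel is 7 mm plus the drawer's joint value
- drawer_floor (a point): centre of the drawer's inner floor, 18 mm above the bench, 111 mm behind the panel's outer face; moves with the drawer; axes as the unit. Inside it is 190 mm long (x; the panel is its front wall, 95 mm from this point), 230 mm wide (y); plywood side and back walls rise 42 mm over the floor. Things over 56 mm high do not pass under the unit's top
- drawer (a joint): drawer opening, m: 0 shut and latched, 0.165 fully out. Push latch: pressed about 6 mm further in to a firm stop (-0.006; spring 7 to 10 N) and let go, it springs out to about 0.06. It slides with 1 N friction and stays where left. To shut it, push past shut to the same firm stop (5 mm is enough; the spring resists below 0.058) and let go: it comes back to 0, latched. Another press opens it again
- scraper_grip (a point): centre of the bench scraper's wooden grip, half-way up, 15 mm above the bench. Dark grip 136 mm long (y), 28 mm thick (x), 30 mm high. On its +x side a steel blade, 150 mm wide, 2.5 mm thick, reaches to 94 mm from the grip's middle; its top leaves the grip 10 mm above the bench and slopes down to it. About 0.2 kg, centre of mass some 25 mm towards the blade; lies flat, blade level
- brush_mid (a point): pastry brush lying on the bench, 200 mm long; middle. Bystander, to be left alone
- scoop_mid (a point): aluminium flour scoop lying on the bench, 200 mm long, 90 mm wide, 45 mm high; middle. Bystander, to be left alone

How it is judged:
On the way, in this order (a step that is already met when the one before it is completed fails the run):
1. the pressed drawer has sprung out (open by more than 35 mm) (value of joint drawer above 0.035 m), for 0.1 s.
2. the scraper lies flat on the floor of the open drawer, let go (x of scraper_grip in the frame of drawer_floor between -0.085 and 0.085 m and y of scraper_grip in the frame of drawer_floor between -0.1 and 0.1 m and z of scraper_grip in the frame of drawer_floor between 0 and 0.032 m and angle between scraper_grip's own z axis and vertical below 0.25 rad and value of joint drawer above 0.06 m and contact force between the fingers and scraper below 0.1 N), for 0.2 s.
At the end, for the whole second after the job is handed in: The drawer is shut and held by its latch (within 4 mm of shut, staying so untouched), with the scraper at rest in it, lying flat (within 14 degrees) on the drawer's floor (value of joint drawer between -0.003 and 0.004 m and velocity of joint drawer below 0.01 m/s and x of scraper_grip in the frame of drawer_floor between -0.085 and 0.085 m and y of scraper_grip in the frame of drawer_floor between -0.1 and 0.1 m and z of scraper_grip in the frame of drawer_floor between 0 and 0.032 m and angle between scraper_grip's own z axis and vertical below 0.25 rad and linear speed of scraper below 0.02 m/s).
It fails at once if the pastry brush or the flour scoop is moved by more than 30 mm (distance of any of brush_mid, scoop_mid from where it was at the start of the episode above 0.03 m).
It also fails if it takes over 72 s, if anything falls off the work surface, if the arm or the gripper's body presses on something with over 40 N, if the wrist force passes 120 N, or if a joint passes its speed limit or range.

## Working session

There is one attempt and no reset: what is moved stays moved. The work goes in short steps, Python scripts to look and compute and a tool call to move; the robot and the scene stay as the last step left them, time stands still between calls to the robot, and variables do not carry over. Pictures are saved under pics/ and viewed, about 8 in all and at most 12, crops included, and the job is handed in when it is done.

Besides the shell and the picture viewer there is one more tool, called after "Call:" as name([rows], argument=value, ...), one row to a line, values as JSON. step_arm: Moves the arm, as the interface text tells. Its arguments: {"type":"object","properties":{"rows":{"type":"array","items":{"type":"object","properties":{"tx":{"type":"number"},"ty":{"type":"number"},"tz":{"type":"number"},"ax":{"type":"number"},"ay":{"type":"number"},"az":{"type":"number"},"grip":{"type":"number"}}}},"force":{"type":"number"}},"required":["rows"]}

```bash
ls; mkdir -p pics
python3 - <<'E'
from cell import read_state, cams, arm
import cv2, numpy as np
np.set_printoptions(precision=4,suppress=True)
for n in("side","top"):
    p,d=cams.snapshot(n); cv2.imwrite(f"pics/{n}0.png",p[:,:,::-1]); np.savez(f"pics/{n}0.npz",p=p,d=d)
    c=cams.get_calibration(n); print(n,c)
s=read_state(); print(s); print(arm.grip_point_offset)
E
```

```text
pics
side {'intrinsics': array([[466.0824,   0.    , 260.2224],
       [  0.    , 466.0824, 184.0422],
       [  0.    ,   0.    ,   1.    ]]), 'pose': array([[-0.9965,  0.0626, -0.0558,  0.4892],
       [-0.0838, -0.7135,  0.6957,  0.6915],
       [ 0.0038,  0.6979,  0.7162,  0.8029],
       [ 0.    ,  0.    ,  0.    ,  1.    ]])}
top {'intrinsics': array([[435.7643,   0.    , 260.0885],
       [  0.    , 435.7643, 189.8915],
       [  0.    ,   0.    ,   1.    ]]), 'pose': array([[-0.0157,  0.9771, -0.212 ,  0.3011],
       [-0.9999, -0.0149,  0.0053, -0.0236],
       [ 0.0021,  0.2121,  0.9773,  1.1898],
       [ 0.    ,  0.    ,  0.    ,  1.    ]])}
{'clock': 0.1, 'joint_pos': array([ 1.1055,  0.4267,  0.0738,  1.6066, -0.0341,  1.1108, -0.0671]), 'joint_vel': array([-0.0014, -0.0003,  0.0004, -0.0026,  0.0008,  0.0001, -0.0003]), 'joint_efforts': array([  0.0066, -95.1537,   3.771 , -46.4399,   0.0196,   0.0066,
         0.0001]), 'eef_pos': array([ 0.2095, -0.6412,  0.2025]), 'ee_rot': array([[ 0.9506,  0.3106, -0.0004],
       [ 0.3106, -0.9506,  0.0011],
       [-0.0001, -0.0012, -1.    ]]), 'ft_force': array([-0.2106, -0.8198,  0.4501]), 'moment': array([ 0.0123, -0.0499, -0.0025]), 'gripper_width': 1.0026757156438197}
0.0187
```

```bash
python3 -c "
import cv2
a=cv2.imread('pics/side0.png');b=cv2.imread('pics/top0.png')
"
```

```text
(no output)
```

View pics/top0.png

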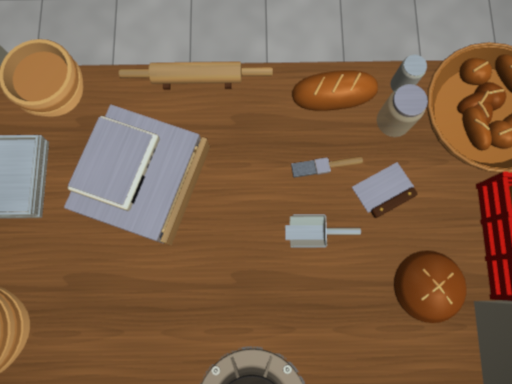

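View pics/side0.png

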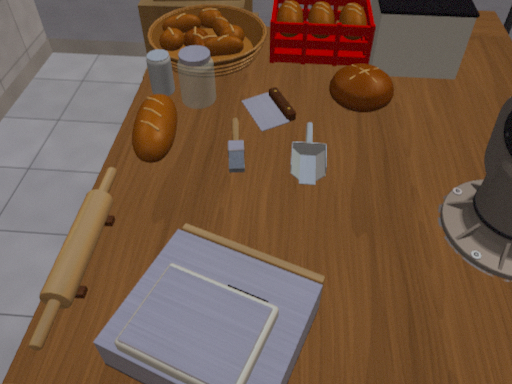

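The top view shows the unit at about (135,175) with its beech front along (185,190), facing lower right. The scraper's grip is at (394,202) and its blade points to upper left. The brush is at (325,165) and the scoop at (320,231). The side view agrees.

```bash
cat > h.py <<'E'
import numpy as np, cv2
from cell import read_state, cams, arm
np.set_printoptions(precision=4,suppress=True)
def ray(n,uv,z):
    c=cams.get_calibration(n);K=c['intrinsics'];T=c['pose']
    uv=np.atleast_2d(uv).astype(float)
    d=np.c_[(uv[:,0]-K[0,2])/K[0,0],-(uv[:,1]-K[1,2])/K[1,1],-np.ones(len(uv))]@T[:3,:3].T
    o=T[:3,3]; return o+d*((z-o[2])/d[:,2])[:,None]
def cloud(n,d):
    c=cams.get_calibration(n);K=c['intrinsics'];T=c['pose']
    v,u=np.mgrid[:d.shape[0],:d.shape[1]]
    P=np.stack([(u-K[0,2])/K[0,0]*d,-(v-K[1,2])/K[1,1]*d,-d],-1)
    return P@T[:3,:3].T+T[:3,3]
E
python3 - <<'E'
from h import *
for n,roi_p,roi_g in(("top",(155,130,215,245),(365,180,420,222)),("side",(170,220,330,285),(262,84,300,122))):
    z=np.load(f"pics/{n}0.npz");p,d=z['p'],z['d'];C=cloud(n,d)
    hsv=cv2.cvtColor(p,cv2.COLOR_RGB2HSV)
    def box(m,name,zz):
        q=np.argwhere(m)[:,::-1].astype(np.float32)
        r=cv2.boxPoints(cv2.minAreaRect(q)); W=ray(n,r,zz)
        print(n,name,len(q),r.round(1).tolist());print(W[:,:2],'ctr',W.mean(0),'L',np.linalg.norm(W[1]-W[0]),np.linalg.norm(W[2]-W[1]))
    def roi(r):
        m=np.zeros(d.shape,bool);m[r[1]:r[3],r[0]:r[2]]=1;return m
    # panel top
    m=roi(roi_p)&(abs(C[...,2]-.082)<.006)&(hsv[...,1]>70)
    box(m,"panel",.082)
    m=roi(roi_g)&(C[...,2]>.018)&(C[...,2]<.04)
    box(m,"grip",.03); print(C[m].mean(0))
    if n=="top":
        for nm,r in(("brush",(285,150,370,182)),("scoop",(278,205,368,255))):
            m=roi(r)&(C[...,2]>.006);q=C[m];print(nm,q.min(0),q.max(0))
        m=roi((345,155,425,225))&(C[...,2]<.018)&(hsv[...,1]<80);box(m,"blade",.006)
        m=roi((60,100,205,245))&(abs(C[...,2]-.086)<.004)&(hsv[...,1]<70);box(m,"unittop",.086)
        m=roi((365,160,512,384))&(C[...,2]>.04);print("obst z at bread",C[250:320,400:465,2].max(), C[305:380,480:512].reshape(-1,3).min(0),C[305:380,480:512].reshape(-1,3).max(0))
        print("jars",C[80:130,380:425,2].max(),C[110:135,385:415][C[110:135,385:415,2]>.05].min(0),"bread",C[250:325,395:467][C[250:325,395:467,2]>.02].min(0),C[250:325,395:467][C[250:325,395:467,2]>.02].max(0))
E
```

```text
top panel 713 [[160.1999969482422, 240.3000030517578], [201.6999969482422, 135.6999969482422], [207.6999969482422, 138.10000610351562], [166.1999969482422, 242.6999969482422]]
[[0.4145 0.2257]
 [0.692  0.124 ]
 [0.685  0.1079]
 [0.4082 0.2103]] ctr [0.5499 0.167  0.082 ] L 0.29556472708426157 0.017550134479039983
top grip 504 [[370.29998779296875, 208.89999389648438], [413.20001220703125, 185.0], [418.29998779296875, 194.10000610351562], [375.29998779296875, 217.89999389648438]]
[[ 0.4958 -0.3265]
 [ 0.56   -0.4485]
 [ 0.5345 -0.46  ]
 [ 0.4708 -0.3383]] ctr [ 0.5153 -0.3933  0.03  ] L 0.1378935849148295 0.027974857204762112
[ 0.5153 -0.3932  0.0297]
brush [ 0.3011 -0.3354  0.006 ] [ 0.6722 -0.0236  1.1898]
scoop [ 0.3011 -0.3239  0.006 ] [ 0.5138 -0.0236  1.1898]
top blade 1538 [[351.0, 186.60000610351562], [397.5, 158.89999389648438], [413.3999938964844, 185.6999969482422], [366.8999938964844, 213.39999389648438]]
[[ 0.5635 -0.2834]
 [ 0.6416 -0.4196]
 [ 0.5632 -0.4577]
 [ 0.4873 -0.3228]] ctr [ 0.5639 -0.3709  0.006 ] L 0.15702306269840413 0.0870997823329284
top unittop 5608 [[64.
[... 431 characters left out ...]
ead [ 0.2007 -0.5488  0.0247] [ 0.3832 -0.0236  1.1898]
side panel 1151 [[181.3000030517578, 229.89999389648438], [184.10000610351562, 222.39999389648438], [325.3999938964844, 276.3999938964844], [322.5, 283.8999938964844]]
[[0.6896 0.1304]
 [0.6877 0.1113]
 [0.4082 0.2138]
 [0.4135 0.2299]] ctr [0.5497 0.1713 0.082 ] L 0.019260355582589952 0.29774888582881337
side grip 335 [[266.3999938964844, 91.0], [274.3999938964844, 84.80000305175781], [296.8999938964844, 113.69999694824219], [288.8999938964844, 119.9000015258789]]
[[ 0.5628 -0.433 ]
 [ 0.542  -0.4663]
 [ 0.4724 -0.3336]
 [ 0.4929 -0.3045]] ctr [ 0.5175 -0.3843  0.03  ] L 0.03933219339364137 0.14988153893923306
[ 0.516  -0.3853  0.028 ]
```

```bash
cat >> h.py <<'E'
from scipy.spatial.transform import Rotation as R
O=np.array([.547,.1615]); ux=np.array([.345,.938]); ux/=np.linalg.norm(ux); uy=np.array([-ux[1],ux[0]])
HU=np.degrees(np.arctan2(ux[1],ux[0]))
def goal(p,head):
    """shift (cm)/turn (deg) in the tool frame to reach world p with jaw axis (tool y) at heading head, tool down"""
    s=read_state(); a=np.radians(head); y=np.array([np.cos(a),np.sin(a),0]); z=np.array([0,0,-1.]); x=np.cross(y,z)
    M=s['ee_rot']; t=M.T@(np.array(p)-s['eef_pos'])*100
    r=R.from_matrix(M.T@np.c_[x,y,z]).as_rotvec(degrees=True)
    print('t',s['clock'],'shift',t.round(2),'turn',r.round(1),'F',s['ft_force'].round(1),'w',s['gripper_width'])
def u(x,y,z): # unit frame, x from shut outer face
    return np.r_[O+x*ux+y*uy,z]
E
python3 - <<'E'
from h import *
print(HU,u(-.06,0,.2)); goal(u(-.06,0,.2),HU)
E
```

```text
69.80628419251987 [0.5263 0.1052 0.2   ]
t 0.1 shift [ 53.3  -61.11   0.31] turn [  -0.    -0.1 -141.7] F [-0.2 -0.8  0.5] w 1.0026757156438197
```

Call:
step_arm([
  {"tx": 2,"ty": -2.5,"az": -6,"grip": -1},
  {"tx": 5.3,"ty": -6.2,"az": -14,"grip": -1},
  {"tx": 8.5,"ty": -10,"az": -22,"grip": -1},
  {"tx": 11.7,"ty": -13.7,"az": -30,"grip": -1},
  {"tx": 15,"ty": -17.5,"az": -38,"grip": -1},
  {"tx": 18.2,"ty": -21.2,"az": -46,"grip": -1},
  {"tx": 21.5,"ty": -25,"az": -54,"grip": -1},
  {"tx": 24.7,"ty": -28.7,"az": -62,"grip": -1},
], force=40)

```text
invalid input
```

Run:
```python
from h import *
goal(u(-.06,0,.15),HU)
```

```text
t 0.1 shift [ 53.3  -61.11   5.31] turn [  -0.    -0.1 -141.7] F [-0.2 -0.8  0.5] w 1.0026757156438197
```

Call:
step_arm([
  {"tx": 2,"ty": -2.5,"tz": 0,"ax": 0,"ay": 0,"az": -6,"grip": -1},
  {"tx": 5.3,"ty": -6.2,"tz": 0,"ax": 0,"ay": 0,"az": -14,"grip": -1},
  {"tx": 8.5,"ty": -10,"tz": 0,"ax": 0,"ay": 0,"az": -22,"grip": -1},
  {"tx": 11.7,"ty": -13.7,"tz": 0,"ax": 0,"ay": 0,"az": -30,"grip": -1},
  {"tx": 15,"ty": -17.5,"tz": 0,"ax": 0,"ay": 0,"az": -38,"grip": -1},
  {"tx": 18.2,"ty": -21.2,"tz": 0,"ax": 0,"ay": 0,"az": -46,"grip": -1},
  {"tx": 21.5,"ty": -25,"tz": 0,"ax": 0,"ay": 0,"az": -54,"grip": -1},
  {"tx": 24.7,"ty": -28.7,"tz": 0,"ax": 0,"ay": 0,"az": -62,"grip": -1},
], force=40)

```text
clock: 0.9
eef_pos: [0.3555, -0.2901, 0.2031]
ee_rot: [[0.167, 0.986, -0.0], [0.986, -0.167, -0.0], [-0.0, -0.0, -1.0]]
ft_force: [1.4, 0.3, 0.1]
gripper_width: -0.001
```

Run:
```python
from h import *
goal(u(-.06,0,.15),HU); print(read_state()['eef_pos'],read_state()['joint_pos'])
```

```text
t 0.9 shift [41.82 10.26  5.3 ] turn [ -0.    0.  -79.4] F [1.4 0.3 0.1] w -0.0008011825412694488
[ 0.3555 -0.2901  0.2031] [ 0.8241  0.0851 -0.2943  2.0557  0.0295  1.0046  0.3477]
```

Call:
step_arm([
  {"tx": 5,"ty": 1.2,"tz": 0,"ax": 0,"ay": 0,"az": -8,"grip": -1},
  {"tx": 9.5,"ty": 2.4,"tz": 0,"ax": 0,"ay": 0,"az": -16,"grip": -1},
  {"tx": 14,"ty": 3.5,"tz": 0,"ax": 0,"ay": 0,"az": -24,"grip": -1},
  {"tx": 18.5,"ty": 4.6,"tz": 0,"ax": 0,"ay": 0,"az": -32,"grip": -1},
  {"tx": 23,"ty": 5.7,"tz": 0,"ax": 0,"ay": 0,"az": -40,"grip": -1},
  {"tx": 27.5,"ty": 6.8,"tz": 0,"ax": 0,"ay": 0,"az": -48,"grip": -1},
  {"tx": 32,"ty": 7.9,"tz": 1,"ax": 0,"ay": 0,"az": -56,"grip": -1},
  {"tx": 36.5,"ty": 9,"tz": 2.5,"ax": 0,"ay": 0,"az": -64,"grip": -1},
])

```text
clock: 1.7
eef_pos: [0.5077, 0.0537, 0.1785]
ee_rot: [[-0.813, 0.582, 0.002], [0.582, 0.813, -0.0], [-0.002, 0.001, -1.0]]
ft_force: [1.3, -1.4, 0.0]
gripper_width: 0.001
```

Run:
```python
from h import *
goal(u(-.05,0,.035),HU); print(read_state()['eef_pos'],read_state()['joint_pos'])
```

```text
t 1.7 shift [ 1.77  6.22 14.36] turn [  0.    0.1 -15.4] F [ 1.3 -1.4  0. ] w 0.0005565938012067613
[0.5077 0.0537 0.1785] [ 0.3699  0.2477 -0.6879  1.964   0.188   0.991   0.5428]
```

Call:
step_arm([
  {"tx": 0.6,"ty": 2,"tz": 3,"ax": 0,"ay": 0,"az": -5,"grip": -1},
  {"tx": 1.2,"ty": 4,"tz": 6,"ax": 0,"ay": 0,"az": -10,"grip": -1},
  {"tx": 1.77,"ty": 6.2,"tz": 9,"ax": 0,"ay": 0,"az": -15.4,"grip": -1},
  {"tx": 1.77,"ty": 6.2,"tz": 12,"ax": 0,"ay": 0,"az": -15.4,"grip": -1},
  {"tx": 1.77,"ty": 6.2,"tz": 14,"ax": 0,"ay": 0,"az": -15.4,"grip": -1},
  {"tx": 1.77,"ty": 6.2,"tz": 14.3,"ax": 0,"ay": 0,"az": -15.4,"grip": -1},
  {"tx": 1.77,"ty": 6.2,"tz": 14.3,"ax": 0,"ay": 0,"az": -15.4,"grip": -1},
  {"tx": 1.77,"ty": 6.2,"tz": 14.3,"ax": 0,"ay": 0,"az": -15.4,"grip": -1},
])

```text
clock: 2.5
eef_pos: [0.5294, 0.1127, 0.0363]
ee_rot: [[-0.937, 0.351, 0.001], [0.351, 0.937, 0.0], [-0.001, 0.001, -1.0]]
ft_force: [-0.4, 0.4, 0.2]
gripper_width: 0.0
```

Run:
```python
from h import *
goal(u(-.02,0,.035),HU); print(read_state()['eef_pos'])
```

```text
t 2.5 shift [0.06 3.19 0.13] turn [ 0.   0.1 -0.3] F [-0.4  0.4  0.2] w 0.00012728370658834687
[0.5294 0.1127 0.0363]
```

Call:
step_arm([
  {"tx": 0,"ty": 1,"tz": 0,"ax": 0,"ay": 0,"az": 0,"grip": -1},
  {"tx": 0,"ty": 2,"tz": 0,"ax": 0,"ay": 0,"az": 0,"grip": -1},
  {"tx": 0,"ty": 2.8,"tz": 0,"ax": 0,"ay": 0,"az": 0,"grip": -1},
  {"tx": 0,"ty": 3.2,"tz": 0,"ax": 0,"ay": 0,"az": 0,"grip": -1},
  {"tx": 0,"ty": 3.5,"tz": 0,"ax": 0,"ay": 0,"az": 0,"grip": -1},
  {"tx": 0,"ty": 3.7,"tz": 0,"ax": 0,"ay": 0,"az": 0,"grip": -1},
  {"tx": 0,"ty": 3.9,"tz": 0,"ax": 0,"ay": 0,"az": 0,"grip": -1},
  {"tx": 0,"ty": 4.0,"tz": 0,"ax": 0,"ay": 0,"az": 0,"grip": -1},
])

```text
clock: 3.3
eef_pos: [0.5423, 0.1489, 0.035]
ee_rot: [[-0.936, 0.351, -0.001], [0.351, 0.936, -0.002], [0.001, -0.002, -1.0]]
ft_force: [-2.8, -7.1, 7.2]
gripper_width: -0.004
```

Run:
```python
from h import *
goal(u(-.02,0,.035),HU); print((read_state()['eef_pos'][:2]-O)@ux, read_state()['ft_force'][:2]@ux)
```

```text
t 3.3 shift [-0.01 -0.66 -0.  ] turn [-0.1 -0.  -0.4] F [-2.8 -7.1  7.2] w -0.0037207677727006767
-0.013408383348939491 -7.687972437755953
```

Call:
step_arm([
  {"tx": 0,"ty": 0.15,"tz": 0,"ax": 0,"ay": 0,"az": 0,"grip": -1},
  {"tx": 0,"ty": 0.3,"tz": 0,"ax": 0,"ay": 0,"az": 0,"grip": -1},
  {"tx": 0,"ty": 0.4,"tz": 0,"ax": 0,"ay": 0,"az": 0,"grip": -1},
  {"tx": 0,"ty": 0.5,"tz": 0,"ax": 0,"ay": 0,"az": 0,"grip": -1},
  {"tx": 0,"ty": 0.6,"tz": 0,"ax": 0,"ay": 0,"az": 0,"grip": -1},
  {"tx": 0,"ty": 0.6,"tz": 0,"ax": 0,"ay": 0,"az": 0,"grip": -1},
  {"tx": 0,"ty": 0.6,"tz": 0,"ax": 0,"ay": 0,"az": 0,"grip": -1},
  {"tx": 0,"ty": 0.6,"tz": 0,"ax": 0,"ay": 0,"az": 0,"grip": -1},
])

```text
clock: 4.1
eef_pos: [0.5443, 0.1541, 0.035]
ee_rot: [[-0.936, 0.351, -0.001], [0.351, 0.936, -0.002], [0.001, -0.002, -1.0]]
ft_force: [-4.9, -6.8, 5.2]
gripper_width: 0.002
```

Run:
```python
from h import *
print((read_state()['eef_pos'][:2]-O)@ux, read_state()['ft_force'][:2]@ux)
```

```text
-0.007911329723178121 -8.057290254205014
```

Call:
step_arm([
  {"tx": 0,"ty": 0.1,"tz": 0,"ax": 0,"ay": 0,"az": 0,"grip": -1},
  {"tx": 0,"ty": 0.2,"tz": 0,"ax": 0,"ay": 0,"az": 0,"grip": -1},
  {"tx": 0,"ty": 0.3,"tz": 0,"ax": 0,"ay": 0,"az": 0,"grip": -1},
  {"tx": 0,"ty": 0.35,"tz": 0,"ax": 0,"ay": 0,"az": 0,"grip": -1},
  {"tx": 0,"ty": 0.35,"tz": 0,"ax": 0,"ay": 0,"az": 0,"grip": -1},
  {"tx": 0,"ty": 0.35,"tz": 0,"ax": 0,"ay": 0,"az": 0,"grip": -1},
  {"tx": 0,"ty": 0.35,"tz": 0,"ax": 0,"ay": 0,"az": 0,"grip": -1},
  {"tx": 0,"ty": 0.35,"tz": 0,"ax": 0,"ay": 0,"az": 0,"grip": -1},
])

```text
clock: 4.9
eef_pos: [0.5444, 0.1547, 0.0348]
ee_rot: [[-0.936, 0.353, -0.004], [0.353, 0.936, -0.006], [0.001, -0.007, -1.0]]
ft_force: [-13.4, -21.4, 19.4]
gripper_width: -0.003
```

Run:
```python
from h import *
print((read_state()['eef_pos'][:2]-O)@ux, read_state()['ft_force'][:2]@ux)
```

```text
-0.007308243432349543 -24.690066461932297
```

Call:
step_arm([
  {"tx": 0,"ty": -3,"tz": 0,"ax": 0,"ay": 0,"az": 0,"grip": -1},
  {"tx": 0,"ty": -7,"tz": 0,"ax": 0,"ay": 0,"az": 0,"grip": -1},
  {"tx": 0,"ty": -11,"tz": 0,"ax": 0,"ay": 0,"az": 0,"grip": -1},
  {"tx": 0,"ty": -11,"tz": -3,"ax": 0,"ay": 0,"az": 0,"grip": 1},
  {"tx": 0,"ty": -11,"tz": -6,"ax": 0,"ay": 0,"az": 0,"grip": 1},
  {"tx": 0,"ty": -11,"tz": -9,"ax": 0,"ay": 0,"az": 0,"grip": 1},
  {"tx": 0,"ty": -11,"tz": -11,"ax": 0,"ay": 0,"az": 0,"grip": 1},
  {"tx": 0,"ty": -11,"tz": -11,"ax": 0,"ay": 0,"az": 0,"grip": 1},
])

```text
clock: 5.7
eef_pos: [0.509, 0.0559, 0.1478]
ee_rot: [[-0.936, 0.351, 0.004], [0.351, 0.936, -0.0], [-0.004, 0.001, -1.0]]
ft_force: [1.1, -0.5, 0.0]
gripper_width: 0.843
```

```bash
cat >> h.py <<'E'
def panel(tag):
    p,d=cams.snapshot("top");C=cloud("top",d);hsv=cv2.cvtColor(p,cv2.COLOR_RGB2HSV)
    cv2.imwrite(f"pics/{tag}.png",p[:,:,::-1])
    P=C[...,:2]-O; a=P@ux; b=P@uy
    m=(abs(C[...,2]-.082)<.005)&(abs(b)<.15)&(a<.02)&(a>-.25)
    # panel top: use rows |b|<.14
    h=np.histogram(a[m],bins=np.arange(-.2,.03,.01)); print(list(zip(h[1].round(2),h[0])))
    k=m&(hsv[...,1]>70); print(k.sum(),'outer',np.percentile(a[k],[2,50,98]))
E
python3 - <<'E'
from h import *
panel("open1")
E
```

```text
[(np.float64(-0.2), np.int64(0)), (np.float64(-0.19), np.int64(0)), (np.float64(-0.18), np.int64(0)), (np.float64(-0.17), np.int64(0)), (np.float64(-0.16), np.int64(0)), (np.float64(-0.15), np.int64(0)), (np.float64(-0.14), np.int64(0)), (np.float64(-0.13), np.int64(0)), (np.float64(-0.12), np.int64(0)), (np.float64(-0.11), np.int64(0)), (np.float64(-0.1), np.int64(0)), (np.float64(-0.09), np.int64(0)), (np.float64(-0.08), np.int64(0)), (np.float64(-0.07), np.int64(31)), (np.float64(-0.06), np.int64(144)), (np.float64(-0.05), np.int64(57)), (np.float64(-0.04), np.int64(0)), (np.float64(-0.03), np.int64(0)), (np.float64(-0.02), np.int64(0)), (np.float64(-0.01), np.int64(0)), (np.float64(0.0), np.int64(0)), (np.float64(0.01), np.int64(0))]
232 outer [-0.0616 -0.0539 -0.0463]
```

View pics/open1.png

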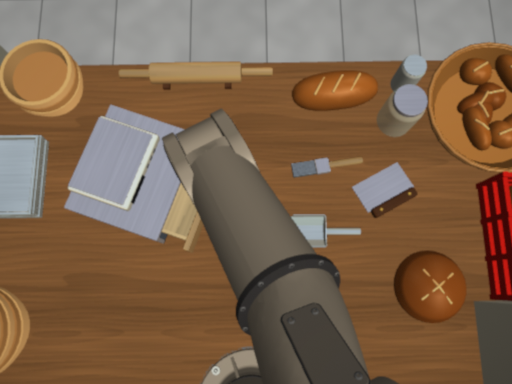

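The top view shows the drawer sprung out: the panel end is at (188,230) and its centre measures -0.054, so the joint is about 0.062.

Run:
```python
from h import *
goal(u(-.054,0,.15),HU);goal(u(-.054,0,.045),HU)
```

```text
t 5.75 shift [ 0.06  5.87 -0.38] turn [ 0.   0.1 -0.4] F [-0.6  0.8 -0.1] w 0.9221578625707686
t 5.75 shift [ 0.08  5.86 10.12] turn [ 0.   0.1 -0.4] F [-0.6  0.8 -0.1] w 0.9221578625707686
```

Call:
step_arm([
  {"tx": 0,"ty": 2.5,"tz": 0,"ax": 0,"ay": 0,"az": -0.4,"grip": 1},
  {"tx": 0,"ty": 5,"tz": 0,"ax": 0,"ay": 0,"az": -0.4,"grip": 1},
  {"tx": 0,"ty": 5.9,"tz": 1,"ax": 0,"ay": 0,"az": -0.4,"grip": 1},
  {"tx": 0,"ty": 5.9,"tz": 4,"ax": 0,"ay": 0,"az": -0.4,"grip": 1},
  {"tx": 0,"ty": 5.9,"tz": 7,"ax": 0,"ay": 0,"az": -0.4,"grip": 1},
  {"tx": 0,"ty": 5.9,"tz": 9.5,"ax": 0,"ay": 0,"az": -0.4,"grip": 1},
  {"tx": 0,"ty": 5.9,"tz": 10,"ax": 0,"ay": 0,"az": -0.4,"grip": -1},
  {"tx": 0,"ty": 5.9,"tz": 10,"ax": 0,"ay": 0,"az": -0.4,"grip": -1},
], force=20)

```text
clock: 6.55
eef_pos: [0.5273, 0.111, 0.0441]
ee_rot: [[-0.939, 0.343, -0.002], [0.343, 0.939, -0.0], [0.002, -0.001, -1.0]]
ft_force: [0.4, 0.5, -0.2]
gripper_width: 0.689
```

Call:
step_arm([
  {"tx": 0,"ty": 0,"tz": 0,"ax": 0,"ay": 0,"az": 0,"grip": -1},
  {"tx": 0,"ty": 0,"tz": 0,"ax": 0,"ay": 0,"az": 0,"grip": -1},
  {"tx": 0,"ty": 0,"tz": 0,"ax": 0,"ay": 0,"az": 0,"grip": -1},
  {"tx": 0,"ty": 0,"tz": 0,"ax": 0,"ay": 0,"az": 0,"grip": -1},
  {"tx": 0,"ty": 0,"tz": 0,"ax": 0,"ay": 0,"az": 0,"grip": -1},
  {"tx": 0,"ty": -1,"tz": 0,"ax": 0,"ay": 0,"az": 0,"grip": -1},
  {"tx": 0,"ty": -2,"tz": 0,"ax": 0,"ay": 0,"az": 0,"grip": -1},
  {"tx": 0,"ty": -3,"tz": 0,"ax": 0,"ay": 0,"az": 0,"grip": -1},
])

```text
clock: 7.35
eef_pos: [0.5185, 0.0827, 0.0462]
ee_rot: [[-0.939, 0.344, 0.002], [0.344, 0.939, 0.0], [-0.002, 0.001, -1.0]]
ft_force: [-0.3, 2.2, 10.7]
gripper_width: 0.18
```

Run:
```python
from h import *
s=read_state();print((s['eef_pos'][:2]-O)@ux,(s['eef_pos'][:2]-O)@uy,s['ft_force'],s['gripper_width'])
goal(u(-.165,0,.045),HU)
```

```text
-0.0837953956553428 -0.0004246356357726251 [-0.3108  2.2054 10.6847] 0.1796431552251344
t 7.35 shift [ 0.05 -8.12  0.11] turn [0.1 0.1 0.1] F [-0.3  2.2 10.7] w 0.1796431552251344
```

Call:
step_arm([
  {"tx": 0,"ty": -1.2,"tz": 0,"ax": 0,"ay": 0,"az": 0,"grip": -1},
  {"tx": 0,"ty": -2.6,"tz": 0,"ax": 0,"ay": 0,"az": 0,"grip": -1},
  {"tx": 0,"ty": -4,"tz": 0,"ax": 0,"ay": 0,"az": 0,"grip": -1},
  {"tx": 0,"ty": -5.4,"tz": 0,"ax": 0,"ay": 0,"az": 0,"grip": -1},
  {"tx": 0,"ty": -6.3,"tz": 0,"ax": 0,"ay": 0,"az": 0,"grip": -1},
  {"tx": 0,"ty": -6.7,"tz": 0,"ax": 0,"ay": 0,"az": 0,"grip": -1},
  {"tx": 0,"ty": -6.7,"tz": 0,"ax": 0,"ay": 0,"az": 0,"grip": -1},
  {"tx": 0,"ty": -6.7,"tz": 0,"ax": 0,"ay": 0,"az": 0,"grip": 0},
])

```text
clock: 8.15
eef_pos: [0.495, 0.0193, 0.0458]
ee_rot: [[-0.939, 0.345, 0.001], [0.345, 0.939, -0.001], [-0.001, -0.0, -1.0]]
ft_force: [0.9, 0.4, -0.1]
gripper_width: 0.334
```

Call:
step_arm([
  {"tx": 0,"ty": 0,"tz": 0,"ax": 0,"ay": 0,"az": 0,"grip": 0.2},
  {"tx": 0,"ty": 0,"tz": 0,"ax": 0,"ay": 0,"az": 0,"grip": 0.2},
  {"tx": 0,"ty": 0,"tz": 0,"ax": 0,"ay": 0,"az": 0,"grip": 0.2},
  {"tx": 0,"ty": 0,"tz": -3,"ax": 0,"ay": 0,"az": 0,"grip": 0.2},
  {"tx": 0,"ty": 0,"tz": -6,"ax": 0,"ay": 0,"az": 0,"grip": 0.2},
  {"tx": 0,"ty": 0,"tz": -9,"ax": 0,"ay": 0,"az": 0,"grip": 0.2},
  {"tx": 0,"ty": 0,"tz": -11,"ax": 0,"ay": 0,"az": 0,"grip": 0.2},
  {"tx": 0,"ty": 0,"tz": -11,"ax": 0,"ay": 0,"az": 0,"grip": 0.2},
])

```text
clock: 8.95
eef_pos: [0.4963, 0.0202, 0.1576]
ee_rot: [[-0.939, 0.344, 0.004], [0.344, 0.939, -0.0], [-0.004, 0.001, -1.0]]
ft_force: [0.2, -0.2, -1.1]
gripper_width: 0.605
```

Run:
```python
from h import *
s=read_state();print(s['eef_pos'],(s['eef_pos'][:2]-O)@ux,s['ft_force'],s['gripper_width'])
G=[.5153,-.3935]
goal(np.r_[G,.15],27.7)
```

```text
[0.4963 0.0202 0.1576] -0.15008484340740086 [ 0.1748 -0.2134 -1.0934] 0.6052000854637515
t 8.95 shift [-16.01 -38.2    0.79] turn [ 0.1  0.2 42.2] F [ 0.2 -0.2 -1.1] w 0.6052000854637515
```

Call:
step_arm([
  {"tx": -1.3,"ty": -3,"tz": 0,"ax": 0,"ay": 0,"az": 4,"grip": 0.2},
  {"tx": -3.3,"ty": -7.5,"tz": 0,"ax": 0,"ay": 0,"az": 10,"grip": 0.2},
  {"tx": -5.2,"ty": -12,"tz": 0,"ax": 0,"ay": 0,"az": 16,"grip": 0.2},
  {"tx": -7.1,"ty": -16.5,"tz": 0,"ax": 0,"ay": 0,"az": 21,"grip": 0.2},
  {"tx": -9,"ty": -21,"tz": 0,"ax": 0,"ay": 0,"az": 26,"grip": 0.2},
  {"tx": -10.9,"ty": -25.5,"tz": 0,"ax": 0,"ay": 0,"az": 31,"grip": 0.2},
  {"tx": -12.8,"ty": -30,"tz": 0,"ax": 0,"ay": 0,"az": 36,"grip": 0.2},
  {"tx": -14.7,"ty": -34.5,"tz": 0,"ax": 0,"ay": 0,"az": 40,"grip": 0.2},
])

```text
clock: 9.75
eef_pos: [0.5137, -0.3563, 0.1541]
ee_rot: [[-0.495, 0.869, -0.001], [0.869, 0.495, 0.0], [0.001, -0.001, -1.0]]
ft_force: [1.7, 0.7, 0.3]
gripper_width: 0.602
```

Run:
```python
from h import *
goal([.5153,-.3935,.08],27.7); panel("open2"); p,d=cams.snapshot("side");cv2.imwrite("pics/side2.png",p[:,:,::-1])
goal([.5153,-.3935,.08],27.7)
```

```text
t 9.75 shift [-3.32 -1.69  7.41] turn [-0. -0.  2.] F [1.7 0.7 0.3] w 0.602103966842429
[(np.float64(-0.2), np.int64(0)), (np.float64(-0.19), np.int64(0)), (np.float64(-0.18), np.int64(0)), (np.float64(-0.17), np.int64(19)), (np.float64(-0.16), np.int64(442)), (np.float64(-0.15), np.int64(232)), (np.float64(-0.14), np.int64(0)), (np.float64(-0.13), np.int64(0)), (np.float64(-0.12), np.int64(0)), (np.float64(-0.11), np.int64(0)), (np.float64(-0.1), np.int64(0)), (np.float64(-0.09), np.int64(0)), (np.float64(-0.08), np.int64(0)), (np.float64(-0.07), np.int64(0)), (np.float64(-0.06), np.int64(0)), (np.float64(-0.05), np.int64(0)), (np.float64(-0.04), np.int64(0)), (np.float64(-0.03), np.int64(0)), (np.float64(-0.02), np.int64(0)), (np.float64(-0.01), np.int64(0)), (np.float64(0.0), np.int64(0)), (np.float64(0.01), np.int64(0))]
693 outer [-0.1601 -0.1525 -0.1446]
t 9.85 shift [-2.94 -1.29  7.34] turn [-0.1  0.   1.6] F [-0.  -0.5 -0.1] w 0.5979888703351179
```

View pics/side2.png

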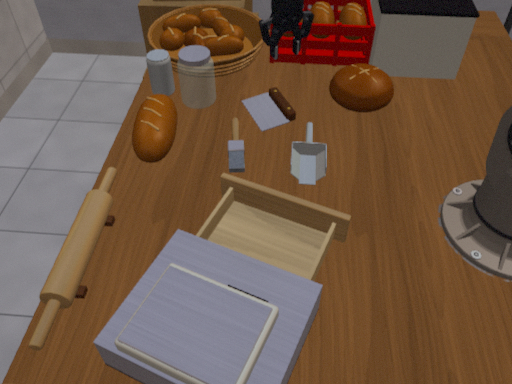

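The side view shows the drawer wide open and empty: panel from (222,185) to (343,230). The gripper is over the scraper, and brush and scoop are untouched. The panel centre of -0.1525 puts the joint at about 0.160.

Call:
step_arm([
  {"tx": -1.5,"ty": -0.7,"tz": 1,"ax": 0,"ay": 0,"az": 1.6,"grip": 0.2},
  {"tx": -2.9,"ty": -1.3,"tz": 2.5,"ax": 0,"ay": 0,"az": 1.6,"grip": 0.2},
  {"tx": -2.9,"ty": -1.3,"tz": 5,"ax": 0,"ay": 0,"az": 1.6,"grip": 0.2},
  {"tx": -2.9,"ty": -1.3,"tz": 7.5,"ax": 0,"ay": 0,"az": 1.6,"grip": 0.2},
  {"tx": -2.9,"ty": -1.3,"tz": 10,"ax": 0,"ay": 0,"az": 1.6,"grip": 0.2},
  {"tx": -2.9,"ty": -1.3,"tz": 11.5,"ax": 0,"ay": 0,"az": 1.6,"grip": 0.2},
  {"tx": -2.9,"ty": -1.3,"tz": 11.5,"ax": 0,"ay": 0,"az": 1.6,"grip": 0.2},
  {"tx": -2.9,"ty": -1.3,"tz": 11.5,"ax": 0,"ay": 0,"az": 1.6,"grip": 0.2},
], force=40)

```text
clock: 10.65
eef_pos: [0.5179, -0.3859, 0.0403]
ee_rot: [[-0.474, 0.88, 0.0], [0.88, 0.474, 0.0], [0.0, 0.0, -1.0]]
ft_force: [-0.1, -0.6, -0.0]
gripper_width: 0.602
```

Run:
```python
from h import *
s=read_state();print(s['eef_pos'])
p,d=cams.snapshot("side");cv2.imwrite("pics/side3.png",cv2.resize(p[30:150,200:360,::-1],(800,600),interpolation=cv2.INTER_CUBIC))
goal([.5153,-.3935,.012],27.7)
```

```text
[ 0.5179 -0.3859  0.0403]
t 10.7 shift [-0.5 -0.6  2.9] turn [0.  0.1 0.6] F [ 0.3  0.1 -0.1] w 0.5968063935742395
```

View pics/side3.png

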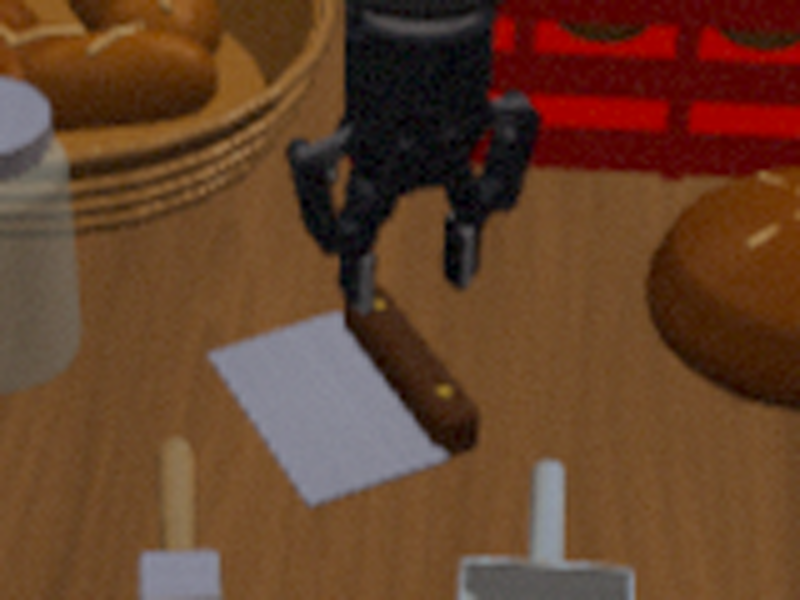

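Run:
```python
from h import *
def proj(n,P):
    c=cams.get_calibration(n);K=c['intrinsics'];T=c['pose'];q=T[:3,:3].T@(np.array(P)-T[:3,3]);return K[0,2]-K[0,0]*q[0]/q[2],K[1,2]+K[1,1]*q[1]/q[2]
s=read_state()
print(proj("side",s['eef_pos']),proj("side",s['eef_pos']+[0,0,.008]),proj("side",[.5153,-.3935,.03]),proj("side",[.5153,-.3935,.0]))
p,d=cams.snapshot("side");C=cloud("side",d)
m=(C[60:95,255:305,2]>.0)&(p[60:95,255:305].max(-1)<75)
q=C[60:95,255:305][m]; print(len(q)); 
for lo in np.arange(0,.12,.01):
    k=q[(q[:,2]>lo)&(q[:,2]<=lo+.01)]
    if len(k): print(lo,len(k),k.mean(0),k.min(0),k.max(0))
p,d=cams.snapshot("top");cv2.imwrite("pics/top3.png",p[:,:,::-1])
```

```text
(np.float64(281.2395527852772), np.float64(98.15530091997545)) (np.float64(281.3437242299972), np.float64(95.75902854208955)) (np.float64(282.25444841670895), np.float64(99.93242828728265)) (np.float64(281.8591611828331), np.float64(108.61981465973601))
806
0.0 7 [ 0.5254 -0.6232  0.0039] [ 0.4825 -0.6372  0.0008] [ 0.6032 -0.582   0.0092]
0.01 4 [ 0.5193 -0.5347  0.0158] [ 0.4799 -0.6363  0.0138] [ 0.5556 -0.4339  0.0196]
0.02 19 [ 0.5452 -0.4324  0.0268] [ 0.5261 -0.454   0.0216] [ 0.5562 -0.4213  0.0296]
0.03 15 [ 0.533  -0.4233  0.0311] [ 0.5231 -0.4307  0.03  ] [ 0.5462 -0.4174  0.0333]
0.07 12 [ 0.5187 -0.3811  0.076 ] [ 0.4903 -0.4055  0.0727] [ 0.5462 -0.3593  0.0796]
0.08 37 [ 0.5165 -0.3799  0.0854] [ 0.4828 -0.4044  0.0803] [ 0.5544 -0.3591  0.0899]
0.09 50 [ 0.5199 -0.3786  0.0952] [ 0.4831 -0.4059  0.0906] [ 0.5549 -0.3597  0.1   ]
0.1 42 [ 0.5158 -0.3823  0.1051] [ 0.4837 -0.4096  0.1005] [ 0.5551 -0.3596  0.11  ]
0.11 37 [ 0.5149 -0.3812  0.1162] [ 0.4767 -0.4066  0.1103] [ 0.5566 -0.3528  0.12  ]
```

View pics/top3.png

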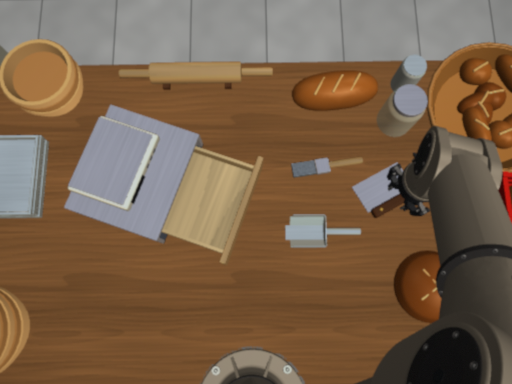

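The top view shows the gripper over the grip's middle at (405,195), and the open drawer is clear. I'll check the height of the fingertips before descending.

Run:
```python
from h import *
p,d=cams.snapshot("side");C=cloud("side",d)
for (a,b) in((266,278),(286,298)):
  for v in range(78,97): 
    w=C[v,a:b]; k=(abs(w[:,1]+.385)<.04)
    print(v,k.sum(),w[k].mean(0) if k.any() else '', end=' | ')
  print()
```

```text
78 9 [ 0.5491 -0.3575  0.1229] | 79 9 [ 0.5489 -0.3561  0.1207] | 80 9 [ 0.549  -0.3584  0.1162] | 81 7 [ 0.5466 -0.3634  0.11  ] | 82 7 [ 0.5466 -0.3645  0.1061] | 83 7 [ 0.5465 -0.3647  0.1029] | 84 7 [ 0.5465 -0.3646  0.0999] | 85 7 [ 0.5464 -0.3646  0.0967] | 86 6 [ 0.5473 -0.365   0.0933] | 87 7 [ 0.5462 -0.3635  0.0912] | 88 7 [ 0.5461 -0.3625  0.0887] | 89 6 [ 0.5447 -0.3628  0.0854] | 90 5 [ 0.5432 -0.361   0.0835] | 91 4 [ 0.5421 -0.3666  0.0766] | 92 3 [ 0.5405 -0.3643  0.0751] | 93 4 [ 0.539  -0.4227  0.0316] | 94 6 [ 0.5388 -0.42    0.0301] | 95 7 [ 0.54   -0.4167  0.0289] | 96 7 [ 0.5399 -0.4155  0.0264] | 
78 7 [ 0.4918 -0.3949  0.1021] | 79 7 [ 0.4916 -0.3945  0.0992] | 80 7 [ 0.4915 -0.3945  0.096 ] | 81 7 [ 0.4913 -0.3951  0.0925] | 82 7 [ 0.4911 -0.3942  0.0899] | 83 7 [ 0.4909 -0.3939  0.0869] | 84 7 [ 0.4908 -0.3946  0.0833] | 85 5 [ 0.4933 -0.3939  0.0804] | 86 4 [ 0.4918 -0.3894  0.0803] | 87 3 [ 0.4903 -0.3913  0.0759] | 88 0  | 89 0  | 90 0  | 91 0  | 92 0  | 93 0  | 94 0  | 95 0  | 96 0  |
```

Call:
step_arm([
  {"tx": -0.3,"ty": -0.3,"tz": 0,"ax": 0,"ay": 0,"az": 0.5,"grip": 0.2},
  {"tx": -0.5,"ty": -0.6,"tz": 0.5,"ax": 0,"ay": 0,"az": 0.5,"grip": 0.2},
  {"tx": -0.5,"ty": -0.6,"tz": 1,"ax": 0,"ay": 0,"az": 0.5,"grip": 0.2},
  {"tx": -0.5,"ty": -0.6,"tz": 1.5,"ax": 0,"ay": 0,"az": 0.5,"grip": 0.2},
  {"tx": -0.5,"ty": -0.6,"tz": 2,"ax": 0,"ay": 0,"az": 0.5,"grip": 0.2},
  {"tx": -0.5,"ty": -0.6,"tz": 2.3,"ax": 0,"ay": 0,"az": 0.5,"grip": 0.2},
  {"tx": -0.5,"ty": -0.6,"tz": 2.5,"ax": 0,"ay": 0,"az": 0.5,"grip": 0.2},
  {"tx": -0.5,"ty": -0.6,"tz": 2.5,"ax": 0,"ay": 0,"az": 0.5,"grip": 0.2},
])

```text
clock: 11.65
eef_pos: [0.5145, -0.3931, 0.0148]
ee_rot: [[-0.466, 0.885, -0.0], [0.885, 0.466, 0.0], [0.0, -0.0, -1.0]]
ft_force: [-0.5, 0.5, 0.2]
gripper_width: 0.6
```

```bash
cat >> h.py <<'E'
def tips():
  p,d=cams.snapshot("side");C=cloud("side",d); s=read_state()
  # points near the jaw axis, split per finger
  y=s['ee_rot'][:2,1]; P=C[...,:2]-s['eef_pos'][:2]; a=P@y; b=P@s['ee_rot'][:2,0]
  print(s['eef_pos'],s['ft_force'])
  for sg in(-1,1):
    m=(sg*a>.003)&(sg*a<.055)&(abs(b)<.02)&(C[...,2]>.002)&(C[...,2]<.2)
    for lo in np.arange(0,.12,.01):
      k=m&(C[...,2]>lo)&(C[...,2]<=lo+.01)
      if k.any(): print(sg,round(lo,2),k.sum(),(sg*a[k]).min().round(3),(sg*a[k]).max().round(3),'rgb',p[k].mean(0).round())
E
python3 - <<'E'
from h import *
tips(); goal([.5153,-.3935,.01],27.7)
E
```

```text
[ 0.5147 -0.3931  0.0151] [ 0.6565 -0.6467 -0.2204]
-1 0.0 17 0.027 0.054 rgb [110.  73.  40.]
-1 0.02 12 0.003 0.011 rgb [76. 47. 27.]
-1 0.03 10 0.004 0.007 rgb [72. 43. 26.]
-1 0.04 4 0.025 0.03 rgb [86. 58. 35.]
-1 0.05 18 0.022 0.038 rgb [42. 33. 28.]
-1 0.06 23 0.024 0.037 rgb [34. 29. 28.]
-1 0.07 19 0.023 0.037 rgb [37. 31. 31.]
-1 0.08 26 0.023 0.042 rgb [44. 39. 39.]
-1 0.09 36 0.024 0.053 rgb [31. 25. 20.]
-1 0.1 50 0.021 0.054 rgb [24. 22. 24.]
-1 0.11 42 0.007 0.055 rgb [19. 18. 20.]
1 0.0 117 0.014 0.055 rgb [135. 135. 148.]
1 0.01 37 0.013 0.045 rgb [96. 89. 94.]
1 0.02 40 0.004 0.017 rgb [53. 29. 15.]
1 0.03 16 0.003 0.012 rgb [66. 38. 19.]
1 0.04 3 0.031 0.033 rgb [46. 36. 31.]
1 0.05 15 0.028 0.039 rgb [46. 42. 42.]
1 0.06 24 0.028 0.042 rgb [37. 36. 36.]
1 0.07 17 0.029 0.041 rgb [35. 33. 32.]
1 0.08 17 0.027 0.043 rgb [45. 41. 42.]
1 0.09 38 0.028 0.055 rgb [28. 24. 24.]
1 0.1 38 0.024 0.055 rgb [25. 21. 21.]
1 0.11 58 0.004 0.055 rgb [31. 26. 26.]
t 11.7 shift [-0.06  0.04  0.51] turn [ 0.  -0.   0.1] F [ 0.7 -0.6 -0.2] w 0.6014804266480108
```

Call:
step_arm([
  {"tx": 0,"ty": 0,"tz": 0.2,"ax": 0,"ay": 0,"az": 0,"grip": 0.2},
  {"tx": 0,"ty": 0,"tz": 0.4,"ax": 0,"ay": 0,"az": 0,"grip": 0.2},
  {"tx": 0,"ty": 0,"tz": 0.6,"ax": 0,"ay": 0,"az": 0,"grip": 0.2},
  {"tx": 0,"ty": 0,"tz": 0.8,"ax": 0,"ay": 0,"az": 0,"grip": 0.2},
  {"tx": 0,"ty": 0,"tz": 0.9,"ax": 0,"ay": 0,"az": 0,"grip": 0.2},
  {"tx": 0,"ty": 0,"tz": 1,"ax": 0,"ay": 0,"az": 0,"grip": 0.2},
  {"tx": 0,"ty": 0,"tz": 1,"ax": 0,"ay": 0,"az": 0,"grip": 0.2},
  {"tx": 0,"ty": 0,"tz": 1,"ax": 0,"ay": 0,"az": 0,"grip": 0.2},
])

```text
clock: 12.5
eef_pos: [0.5146, -0.3933, 0.0051]
ee_rot: [[-0.466, 0.885, 0.0], [0.885, 0.466, 0.0], [0.0, 0.0, -1.0]]
ft_force: [-0.4, 0.5, -0.6]
gripper_width: 0.598
```

Run:
```python
from h import *
tips(); goal([.5153,-.3935,.01],27.7)
p,d=cams.snapshot("side");cv2.imwrite("pics/side4.png",cv2.resize(p[50:130,230:337,::-1],(800,600),interpolation=cv2.INTER_CUBIC))
```

```text
[ 0.5146 -0.3933  0.0052] [ 0.2679 -1.2331  0.1464]
-1 0.0 9 0.028 0.053 rgb [110.  74.  41.]
-1 0.02 14 0.003 0.011 rgb [76. 48. 27.]
-1 0.03 8 0.004 0.029 rgb [70. 43. 26.]
-1 0.04 24 0.022 0.037 rgb [47. 36. 30.]
-1 0.05 18 0.023 0.038 rgb [32. 28. 27.]
-1 0.06 24 0.024 0.037 rgb [39. 33. 31.]
-1 0.07 24 0.024 0.049 rgb [47. 42. 38.]
-1 0.08 39 0.024 0.055 rgb [28. 24. 21.]
-1 0.09 44 0.02 0.055 rgb [22. 21. 24.]
-1 0.1 36 0.008 0.052 rgb [17. 16. 18.]
-1 0.11 45 0.004 0.055 rgb [20. 19. 19.]
1 0.0 109 0.015 0.055 rgb [135. 135. 148.]
1 0.01 35 0.014 0.047 rgb [100.  94. 100.]
1 0.02 40 0.003 0.016 rgb [55. 31. 16.]
1 0.03 17 0.003 0.032 rgb [69. 44. 28.]
1 0.04 13 0.028 0.04 rgb [64. 62. 64.]
1 0.05 23 0.029 0.042 rgb [37. 37. 37.]
1 0.06 22 0.028 0.041 rgb [35. 34. 36.]
1 0.07 16 0.028 0.045 rgb [39. 35. 36.]
1 0.08 35 0.027 0.054 rgb [28. 25. 22.]
1 0.09 38 0.02 0.055 rgb [26. 23. 23.]
1 0.1 56 0.004 0.054 rgb [29. 26. 26.]
1 0.11 32 0.004 0.054 rgb [27. 22. 21.]
t 12.55 shift [-0.05  0.05 -0.48] turn [ 0.  -0.   0.1] F [ 0.3 -1.2  0.1] w 0.5985506363208706
```

View pics/side4.png

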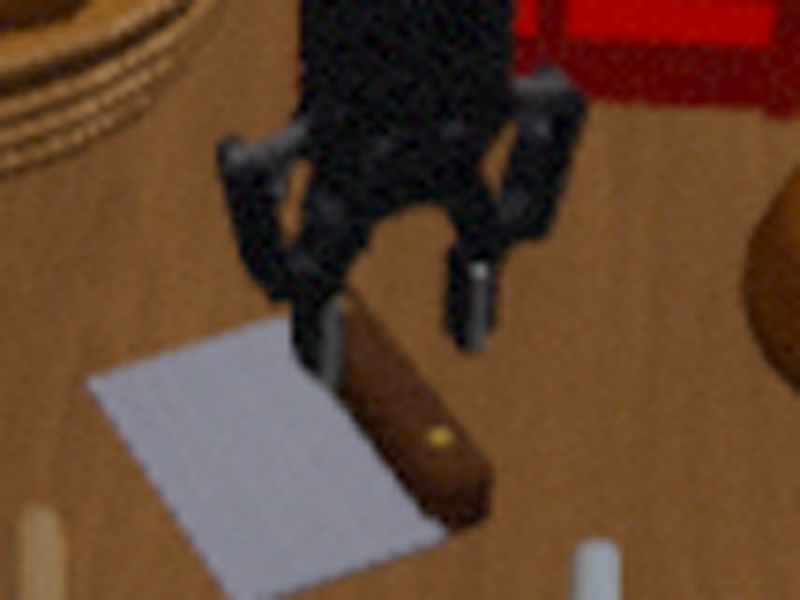

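The crop shows the fingers straddling the grip, with their tips still about 35 mm above the bench and no contact force. I'll keep descending with force checks.

Call:
step_arm([
  {"tx": 0,"ty": 0,"tz": 0.2,"ax": 0,"ay": 0,"az": 0,"grip": 0.2},
  {"tx": 0,"ty": 0,"tz": 0.4,"ax": 0,"ay": 0,"az": 0,"grip": 0.2},
  {"tx": 0,"ty": 0,"tz": 0.6,"ax": 0,"ay": 0,"az": 0,"grip": 0.2},
  {"tx": 0,"ty": 0,"tz": 0.8,"ax": 0,"ay": 0,"az": 0,"grip": 0.2},
  {"tx": 0,"ty": 0,"tz": 1,"ax": 0,"ay": 0,"az": 0,"grip": 0.2},
  {"tx": 0,"ty": 0,"tz": 1.2,"ax": 0,"ay": 0,"az": 0,"grip": 0.2},
  {"tx": 0,"ty": 0,"tz": 1.2,"ax": 0,"ay": 0,"az": 0,"grip": 0.2},
  {"tx": 0,"ty": 0,"tz": 1.2,"ax": 0,"ay": 0,"az": 0,"grip": 0.2},
])

```text
clock: 13.4
eef_pos: [0.5146, -0.3932, -0.0069]
ee_rot: [[-0.466, 0.885, -0.0], [0.885, 0.466, 0.0], [0.0, 0.0, -1.0]]
ft_force: [1.0, -0.2, 0.3]
gripper_width: 0.594
```

Run:
```python
from h import *
tips()
```

```text
[ 0.5146 -0.3933 -0.0068] [-0.4837  0.1323  0.5485]
-1 0.0 13 0.032 0.052 rgb [114.  77.  42.]
-1 0.02 19 0.003 0.037 rgb [75. 48. 28.]
-1 0.03 30 0.004 0.037 rgb [50. 37. 27.]
-1 0.04 23 0.022 0.039 rgb [38. 32. 29.]
-1 0.05 22 0.023 0.038 rgb [39. 34. 32.]
-1 0.06 24 0.024 0.045 rgb [40. 36. 33.]
-1 0.07 39 0.023 0.051 rgb [29. 25. 24.]
-1 0.08 42 0.018 0.055 rgb [19. 19. 22.]
-1 0.09 39 0.003 0.055 rgb [20. 18. 18.]
-1 0.1 42 0.004 0.054 rgb [17. 17. 18.]
-1 0.11 48 0.004 0.054 rgb [31. 26. 25.]
1 0.0 101 0.015 0.055 rgb [135. 135. 148.]
1 0.01 30 0.013 0.045 rgb [94. 88. 93.]
1 0.02 38 0.004 0.033 rgb [59. 37. 25.]
1 0.03 33 0.004 0.04 rgb [59. 45. 38.]
1 0.04 20 0.028 0.041 rgb [37. 36. 37.]
1 0.05 22 0.026 0.042 rgb [39. 35. 37.]
1 0.06 14 0.029 0.042 rgb [39. 38. 37.]
1 0.07 44 0.026 0.054 rgb [28. 27. 28.]
1 0.08 33 0.023 0.054 rgb [24. 20. 20.]
1 0.09 57 0.003 0.054 rgb [33. 28. 27.]
1 0.1 29 0.004 0.054 rgb [25. 20. 19.]
1 0.11 41 0.005 0.054 rgb [25. 23. 23.]
```

Call:
step_arm([
  {"tx": 0,"ty": 0,"tz": 0.2,"ax": 0,"ay": 0,"az": 0,"grip": 0.2},
  {"tx": 0,"ty": 0,"tz": 0.4,"ax": 0,"ay": 0,"az": 0,"grip": 0.2},
  {"tx": 0,"ty": 0,"tz": 0.6,"ax": 0,"ay": 0,"az": 0,"grip": 0.2},
  {"tx": 0,"ty": 0,"tz": 0.8,"ax": 0,"ay": 0,"az": 0,"grip": 0},
  {"tx": 0,"ty": 0,"tz": 0.8,"ax": 0,"ay": 0,"az": 0,"grip": -1},
  {"tx": 0,"ty": 0,"tz": 0.8,"ax": 0,"ay": 0,"az": 0,"grip": -1},
  {"tx": 0,"ty": 0,"tz": 0.8,"ax": 0,"ay": 0,"az": 0,"grip": -1},
  {"tx": 0,"ty": 0,"tz": 0.8,"ax": 0,"ay": 0,"az": 0,"grip": -1},
], force=60)

```text
clock: 14.25
eef_pos: [0.5145, -0.3932, -0.0149]
ee_rot: [[-0.466, 0.885, -0.0], [0.885, 0.466, 0.0], [0.0, 0.0, -1.0]]
ft_force: [-0.8, 0.5, -1.6]
gripper_width: 0.312
```

Run:
```python
from h import *
tips()
s=read_state();print(s['gripper_width'],s['moment'])
```

```text
[ 0.5145 -0.3932 -0.015 ] [ 0.2078  0.0938 -1.5995]
-1 0.0 13 0.028 0.053 rgb [112.  75.  42.]
-1 0.01 1 0.019 0.019 rgb [100.  70.  47.]
-1 0.02 25 0.003 0.023 rgb [66. 44. 29.]
-1 0.03 29 0.003 0.025 rgb [46. 35. 29.]
-1 0.04 27 0.011 0.026 rgb [43. 36. 33.]
-1 0.05 21 0.012 0.031 rgb [46. 40. 37.]
-1 0.06 48 0.013 0.049 rgb [28. 24. 21.]
-1 0.07 48 0.011 0.052 rgb [25. 22. 22.]
-1 0.08 50 0.004 0.055 rgb [20. 20. 19.]
-1 0.09 46 0.003 0.054 rgb [19. 17. 19.]
-1 0.1 45 0.004 0.055 rgb [28. 25. 25.]
-1 0.11 56 0.005 0.054 rgb [26. 25. 27.]
1 0.0 103 0.017 0.055 rgb [135. 135. 148.]
1 0.01 28 0.013 0.039 rgb [106. 102. 110.]
1 0.02 30 0.003 0.03 rgb [51. 40. 34.]
1 0.03 32 0.003 0.03 rgb [51. 38. 33.]
1 0.04 21 0.016 0.029 rgb [38. 36. 36.]
1 0.05 14 0.017 0.032 rgb [35. 33. 33.]
1 0.06 49 0.016 0.047 rgb [23. 22. 24.]
1 0.07 32 0.014 0.052 rgb [27. 21. 21.]
1 0.08 53 0.004 0.055 rgb [24. 21. 22.]
1 0.09 30 0.003 0.055 rgb [25. 21. 22.]
1 0.1 40 0.005 0.055 rgb [30. 26. 26.]
1 0.11 64 0.004 0.054 rgb [34. 30. 31.]
0.3115562763091195 [ 0.0146  0.0604 -0.0056]
```

Call:
step_arm([
  {"tx": 0,"ty": 0,"tz": -0.5,"ax": 0,"ay": 0,"az": 0,"grip": -1},
  {"tx": 0,"ty": 0,"tz": -1.5,"ax": 0,"ay": 0,"az": 0,"grip": -1},
  {"tx": 0,"ty": 0,"tz": -3.5,"ax": 0,"ay": 0,"az": 0,"grip": -1},
  {"tx": 0,"ty": 0,"tz": -6,"ax": 0,"ay": 0,"az": 0,"grip": -1},
  {"tx": 0,"ty": 0,"tz": -9,"ax": 0,"ay": 0,"az": 0,"grip": -1},
  {"tx": 0,"ty": 0,"tz": -12,"ax": 0,"ay": 0,"az": 0,"grip": -1},
  {"tx": 0,"ty": 0,"tz": -14,"ax": 0,"ay": 0,"az": 0,"grip": -1},
  {"tx": 0,"ty": 0,"tz": -14,"ax": 0,"ay": 0,"az": 0,"grip": -1},
])

```text
clock: 15.1
eef_pos: [0.5161, -0.3942, 0.1292]
ee_rot: [[-0.466, 0.885, 0.004], [0.885, 0.466, -0.003], [-0.005, 0.002, -1.0]]
ft_force: [0.1, -0.4, -1.8]
gripper_width: 0.308
```

Run:
```python
from h import *
s=read_state();print(s['gripper_width'],s['moment'],s['ft_force'])
p,d=cams.snapshot("side");cv2.imwrite("pics/side5.png",cv2.resize(p[0:150,180:380,::-1],(800,600),interpolation=cv2.INTER_CUBIC))
C=cloud("side",d); P=C[...,:2]-s['eef_pos'][:2]; a=P@s['ee_rot'][:2,1]; b=P@s['ee_rot'][:2,0]
m=(a>.03)&(a<.1)&(abs(b)<.09)&(C[...,2]>.1)&(p.min(-1)>100); 
A=np.c_[a[m],b[m],np.ones(m.sum())];sol=np.linalg.lstsq(A,C[...,2][m],rcond=None)[0];print(m.sum(),'blade z =',sol,'a range',a[m].min(),a[m].max(),b[m].min(),b[m].max())
goal(u(-.079,0,.13),HU)
```

```text
0.3082087654690252 [-0.077   0.0226 -0.0355] [ 0.1414 -0.4047 -1.7964]
826 blade z = [-0.0879 -0.0039  0.1556] a range 0.030027492761441812 0.0949561480274407 -0.08178292694427731 0.07504840557807456
t 15.15 shift [42.35 22.83 -0.38] turn [  0.    0.2 -42. ] F [ 0.4 -0.5 -2.5] w 0.3132011654662303
```

View pics/side5.png

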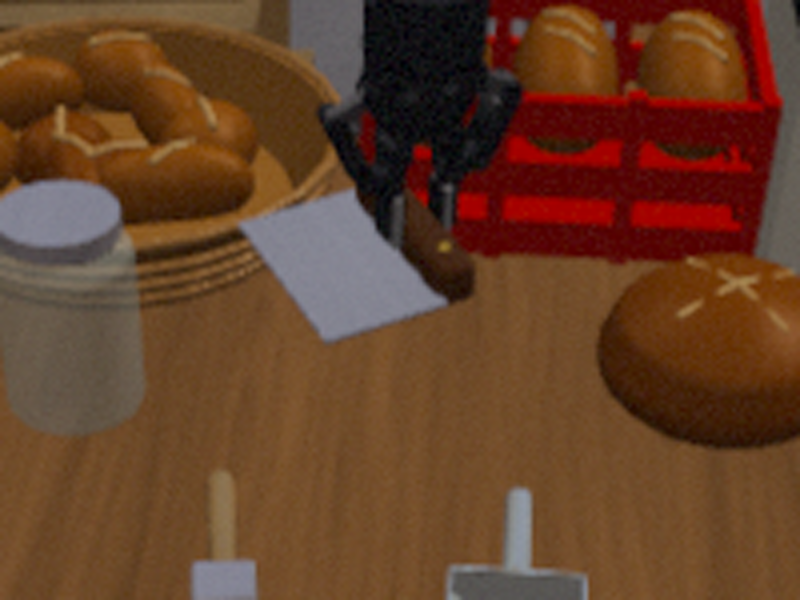

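The crop shows the scraper held level at mid-grip; the fitted blade slope of -0.09 is its natural taper. Now I'll carry it over the drawer.

Call:
step_arm([
  {"tx": 3,"ty": 1.6,"tz": 0,"ax": 0,"ay": 0,"az": -3,"grip": -1},
  {"tx": 7,"ty": 3.8,"tz": 0,"ax": 0,"ay": 0,"az": -7,"grip": -1},
  {"tx": 11,"ty": 6,"tz": 0,"ax": 0,"ay": 0,"az": -11,"grip": -1},
  {"tx": 15,"ty": 8.1,"tz": 0,"ax": 0,"ay": 0,"az": -15,"grip": -1},
  {"tx": 19,"ty": 10.3,"tz": 0,"ax": 0,"ay": 0,"az": -19,"grip": -1},
  {"tx": 23,"ty": 12.4,"tz": 0,"ax": 0,"ay": 0,"az": -23,"grip": -1},
  {"tx": 27,"ty": 14.6,"tz": 0,"ax": 0,"ay": 0,"az": -27,"grip": -1},
  {"tx": 31,"ty": 16.7,"tz": 0,"ax": 0,"ay": 0,"az": -31,"grip": -1},
])

```text
clock: 15.95
eef_pos: [0.5169, -0.0395, 0.1245]
ee_rot: [[-0.857, 0.516, -0.001], [0.516, 0.857, 0.0], [0.001, -0.0, -1.0]]
ft_force: [-0.3, 0.4, -1.6]
gripper_width: 0.312
```

Run:
```python
from h import *
s=read_state();print(s['gripper_width']);goal(u(-.079,0,.13),HU)
```

```text
0.31150860431458544
t 15.95 shift [ 6.3  11.01 -0.55] turn [ -0.   -0.1 -10.9] F [-0.3  0.4 -1.6] w 0.31150860431458544
```

Call:
step_arm([
  {"tx": 1.8,"ty": 3.2,"tz": 0,"ax": 0,"ay": 0,"az": -3.5,"grip": -1},
  {"tx": 3.6,"ty": 6.4,"tz": 0,"ax": 0,"ay": 0,"az": -7,"grip": -1},
  {"tx": 5.4,"ty": 9.4,"tz": 0,"ax": 0,"ay": 0,"az": -10.9,"grip": -1},
  {"tx": 6.3,"ty": 11,"tz": 0,"ax": 0,"ay": 0,"az": -10.9,"grip": -1},
  {"tx": 6.3,"ty": 11,"tz": 0,"ax": 0,"ay": 0,"az": -10.9,"grip": -1},
  {"tx": 6.3,"ty": 11,"tz": 0,"ax": 0,"ay": 0,"az": -10.9,"grip": -1},
  {"tx": 6.3,"ty": 11,"tz": 0,"ax": 0,"ay": 0,"az": -10.9,"grip": -1},
  {"tx": 6.3,"ty": 11,"tz": 0,"ax": 0,"ay": 0,"az": -10.9,"grip": -1},
])

```text
clock: 16.75
eef_pos: [0.5208, 0.0844, 0.1249]
ee_rot: [[-0.937, 0.349, -0.0], [0.349, 0.937, -0.0], [0.0, -0.0, -1.0]]
ft_force: [0.1, -0.3, -2.6]
gripper_width: 0.31
```

Run:
```python
from h import *
s=read_state();print(s['gripper_width']);goal(u(-.079,0,.006),HU)
p,d=cams.snapshot("side");cv2.imwrite("pics/side6.png",cv2.resize(p[130:320,100:370,::-1],(800,563),interpolation=cv2.INTER_CUBIC))
```

```text
0.31022342967510635
t 16.75 shift [ 0.2   0.24 11.89] turn [-0.  -0.  -0.2] F [ 0.1 -0.3 -2.6] w 0.31022342967510635
```

View pics/side6.png

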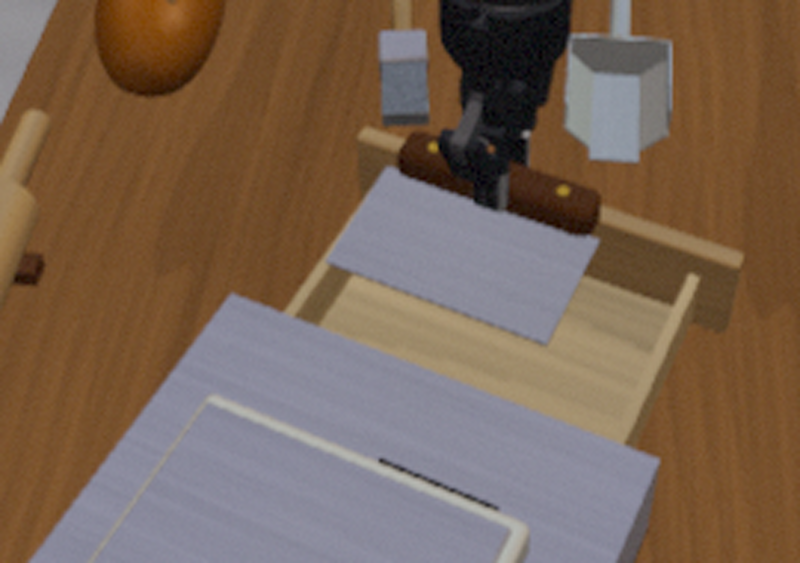

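The view shows the scraper over the open drawer, parallel to the panel. The blade points inward and clears the unit's front edge.

Call:
step_arm([
  {"tx": 0.2,"ty": 0,"tz": 2,"ax": 0,"ay": 0,"az": -0.2,"grip": -1},
  {"tx": 0.2,"ty": 0,"tz": 4,"ax": 0,"ay": 0,"az": -0.2,"grip": -1},
  {"tx": 0.2,"ty": 0,"tz": 6,"ax": 0,"ay": 0,"az": -0.2,"grip": -1},
  {"tx": 0.2,"ty": 0,"tz": 8,"ax": 0,"ay": 0,"az": -0.2,"grip": -1},
  {"tx": 0.2,"ty": 0,"tz": 10,"ax": 0,"ay": 0,"az": -0.2,"grip": -1},
  {"tx": 0.2,"ty": 0,"tz": 11,"ax": 0,"ay": 0,"az": -0.2,"grip": -1},
  {"tx": 0.2,"ty": 0,"tz": 11.5,"ax": 0,"ay": 0,"az": -0.2,"grip": -1},
  {"tx": 0.2,"ty": 0,"tz": 11.6,"ax": 0,"ay": 0,"az": -0.2,"grip": -1},
])

```text
clock: 17.6
eef_pos: [0.5191, 0.0862, 0.0091]
ee_rot: [[-0.939, 0.344, -0.0], [0.344, 0.939, 0.0], [0.0, 0.0, -1.0]]
ft_force: [0.6, 0.5, -1.7]
gripper_width: 0.309
```

Call:
step_arm([
  {"tx": 0,"ty": 0,"tz": 0.1,"ax": 0,"ay": 0,"az": 0,"grip": -1},
  {"tx": 0,"ty": 0,"tz": 0.2,"ax": 0,"ay": 0,"az": 0,"grip": -1},
  {"tx": 0,"ty": 0,"tz": 0.3,"ax": 0,"ay": 0,"az": 0,"grip": -1},
  {"tx": 0,"ty": 0,"tz": 0.4,"ax": 0,"ay": 0,"az": 0,"grip": -1},
  {"tx": 0,"ty": 0,"tz": 0.5,"ax": 0,"ay": 0,"az": 0,"grip": -1},
  {"tx": 0,"ty": 0,"tz": 0.6,"ax": 0,"ay": 0,"az": 0,"grip": -1},
  {"tx": 0,"ty": 0,"tz": 0.6,"ax": 0,"ay": 0,"az": 0,"grip": -1},
  {"tx": 0,"ty": 0,"tz": 0.6,"ax": 0,"ay": 0,"az": 0,"grip": -1},
])

```text
clock: 18.4
eef_pos: [0.519, 0.0863, 0.0031]
ee_rot: [[-0.939, 0.344, -0.0], [0.344, 0.939, 0.0], [0.0, -0.0, -1.0]]
ft_force: [-0.4, -0.1, -1.8]
gripper_width: 0.308
```

Call:
step_arm([
  {"tx": 0,"ty": 0,"tz": 0.05,"ax": 0,"ay": 0,"az": 0,"grip": -1},
  {"tx": 0,"ty": 0,"tz": 0.1,"ax": 0,"ay": 0,"az": 0,"grip": -1},
  {"tx": 0,"ty": 0,"tz": 0.15,"ax": 0,"ay": 0,"az": 0,"grip": -1},
  {"tx": 0,"ty": 0,"tz": 0.2,"ax": 0,"ay": 0,"az": 0,"grip": -1},
  {"tx": 0,"ty": 0,"tz": 0.25,"ax": 0,"ay": 0,"az": 0,"grip": -1},
  {"tx": 0,"ty": 0,"tz": 0.3,"ax": 0,"ay": 0,"az": 0,"grip": -1},
  {"tx": 0,"ty": 0,"tz": 0.3,"ax": 0,"ay": 0,"az": 0,"grip": -1},
  {"tx": 0,"ty": 0,"tz": 0.3,"ax": 0,"ay": 0,"az": 0,"grip": -1},
])

```text
clock: 19.2
eef_pos: [0.5201, 0.0886, 0.0027]
ee_rot: [[-0.94, 0.343, 0.003], [0.343, 0.94, 0.001], [-0.003, 0.002, -1.0]]
ft_force: [-14.9, 4.9, 52.0]
gripper_width: 0.308
```

Call:
step_arm([
  {"tx": 0,"ty": 0,"tz": -0.25,"ax": 0,"ay": 0,"az": 0,"grip": -1},
  {"tx": 0,"ty": 0,"tz": -0.25,"ax": 0,"ay": 0,"az": 0,"grip": -1},
  {"tx": 0,"ty": 0,"tz": -0.25,"ax": 0,"ay": 0,"az": 0,"grip": 0.2},
  {"tx": 0,"ty": 0,"tz": -0.25,"ax": 0,"ay": 0,"az": 0,"grip": 0.2},
  {"tx": 0,"ty": 0,"tz": -0.25,"ax": 0,"ay": 0,"az": 0,"grip": 0.2},
  {"tx": 0,"ty": 0,"tz": -0.25,"ax": 0,"ay": 0,"az": 0,"grip": 0.2},
  {"tx": 0,"ty": 0,"tz": -0.5,"ax": 0,"ay": 0,"az": 0,"grip": 0.2},
  {"tx": 0,"ty": 0,"tz": -1.5,"ax": 0,"ay": 0,"az": 0,"grip": 0.2},
])

```text
clock: 20.0
eef_pos: [0.5184, 0.0862, 0.0149]
ee_rot: [[-0.939, 0.344, -0.002], [0.344, 0.939, -0.0], [0.001, -0.001, -1.0]]
ft_force: [0.1, 0.1, -0.3]
gripper_width: 0.598
```

Call:
step_arm([
  {"tx": 0,"ty": 0,"tz": -2,"ax": 0,"ay": 0,"az": 0,"grip": 0.2},
  {"tx": 0,"ty": 0,"tz": -4.5,"ax": 0,"ay": 0,"az": 0,"grip": 0.2},
  {"tx": 0,"ty": 0,"tz": -7.5,"ax": 0,"ay": 0,"az": 0,"grip": 0.2},
  {"tx": 0,"ty": 0,"tz": -10.5,"ax": 0,"ay": 0,"az": 0,"grip": 0.2},
  {"tx": 0,"ty": 0,"tz": -13,"ax": 0,"ay": 0,"az": 0,"grip": -0.5},
  {"tx": 0,"ty": -4,"tz": -13,"ax": 0,"ay": 0,"az": 0,"grip": -1},
  {"tx": 0,"ty": -8,"tz": -13,"ax": 0,"ay": 0,"az": 0,"grip": -1},
  {"tx": 0,"ty": -12,"tz": -13,"ax": 0,"ay": 0,"az": 0,"grip": -1},
])

```text
clock: 20.8
eef_pos: [0.4772, -0.0274, 0.146]
ee_rot: [[-0.939, 0.343, 0.001], [0.343, 0.939, -0.0], [-0.001, 0.0, -1.0]]
ft_force: [0.1, 0.7, -0.9]
gripper_width: -0.001
```

Run:
```python
from h import *
s=read_state();print(s['eef_pos'],s['gripper_width']);panel("open7")
p,d=cams.snapshot("side");cv2.imwrite("pics/side7.png",cv2.resize(p[130:320,100:370,::-1],(800,563),interpolation=cv2.INTER_CUBIC))
goal(u(-.20,0,.12),HU);goal(u(-.22,0,.02),HU)
```

```text
[ 0.4772 -0.0274  0.146 ] -0.0007251083895457362
[(np.float64(-0.2), np.int64(0)), (np.float64(-0.19), np.int64(0)), (np.float64(-0.18), np.int64(0)), (np.float64(-0.17), np.int64(0)), (np.float64(-0.16), np.int64(148)), (np.float64(-0.15), np.int64(157)), (np.float64(-0.14), np.int64(0)), (np.float64(-0.13), np.int64(0)), (np.float64(-0.12), np.int64(0)), (np.float64(-0.11), np.int64(0)), (np.float64(-0.1), np.int64(0)), (np.float64(-0.09), np.int64(0)), (np.float64(-0.08), np.int64(0)), (np.float64(-0.07), np.int64(0)), (np.float64(-0.06), np.int64(0)), (np.float64(-0.05), np.int64(0)), (np.float64(-0.04), np.int64(0)), (np.float64(-0.03), np.int64(0)), (np.float64(-0.02), np.int64(0)), (np.float64(-0.01), np.int64(0)), (np.float64(0.0), np.int64(0)), (np.float64(0.01), np.int64(0))]
305 outer [-0.1576 -0.1498 -0.1422]
t 20.9 shift [-0.01  0.56  2.55] turn [-0.1 -0.  -0.2] F [0.4 0.5 0.1] w -0.0013164827678789133
t 20.9 shift [-0.02 -1.41 12.56] turn [-0.1 -0.  -0.2] F [0.4 0.5 0.1] w -0.0013164827678789133
```

View pics/side7.png

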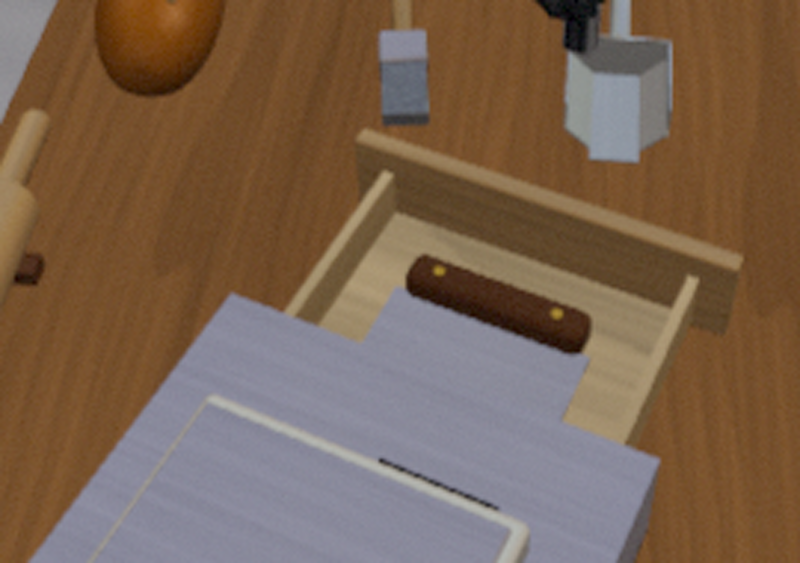

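The view shows the scraper lying flat on the drawer floor, let go, with brush and scoop in place. Next I lower the closed fingers in front of the panel and push it shut.

Call:
step_arm([
  {"tx": 0,"ty": 0.4,"tz": 3,"ax": 0,"ay": 0,"az": 0,"grip": -1},
  {"tx": 0,"ty": 0.4,"tz": 6,"ax": 0,"ay": 0,"az": 0,"grip": -1},
  {"tx": 0,"ty": 0.4,"tz": 9,"ax": 0,"ay": 0,"az": 0,"grip": -1},
  {"tx": 0,"ty": 0.4,"tz": 11.5,"ax": 0,"ay": 0,"az": 0,"grip": -1},
  {"tx": 0,"ty": 1.3,"tz": 11.5,"ax": 0,"ay": 0,"az": 0,"grip": -1},
  {"tx": 0,"ty": 2.3,"tz": 11.5,"ax": 0,"ay": 0,"az": 0,"grip": -1},
  {"tx": 0,"ty": 2.9,"tz": 11.5,"ax": 0,"ay": 0,"az": 0,"grip": -1},
  {"tx": 0,"ty": 3.3,"tz": 11.5,"ax": 0,"ay": 0,"az": 0,"grip": -1},
])

```text
clock: 21.7
eef_pos: [0.4903, 0.0055, 0.0315]
ee_rot: [[-0.939, 0.343, 0.002], [0.343, 0.939, -0.0], [-0.002, 0.001, -1.0]]
ft_force: [-0.3, -1.3, 0.1]
gripper_width: -0.002
```

Call:
step_arm([
  {"tx": 0,"ty": 0.4,"tz": 0,"ax": 0,"ay": 0,"az": 0,"grip": -1},
  {"tx": 0,"ty": 0.9,"tz": 0,"ax": 0,"ay": 0,"az": 0,"grip": -1},
  {"tx": 0,"ty": 1.6,"tz": 0,"ax": 0,"ay": 0,"az": 0,"grip": -1},
  {"tx": 0,"ty": 2.4,"tz": 0,"ax": 0,"ay": 0,"az": 0,"grip": -1},
  {"tx": 0,"ty": 3.3,"tz": 0,"ax": 0,"ay": 0,"az": 0,"grip": -1},
  {"tx": 0,"ty": 4.2,"tz": 0,"ax": 0,"ay": 0,"az": 0,"grip": -1},
  {"tx": 0,"ty": 5.1,"tz": 0,"ax": 0,"ay": 0,"az": 0,"grip": -1},
  {"tx": 0,"ty": 6,"tz": 0,"ax": 0,"ay": 0,"az": 0,"grip": -1},
])

```text
clock: 22.5
eef_pos: [0.5101, 0.0618, 0.0301]
ee_rot: [[-0.939, 0.344, 0.0], [0.344, 0.939, 0.0], [0.0, 0.0, -1.0]]
ft_force: [-0.0, -1.5, -0.2]
gripper_width: -0.001
```

Call:
step_arm([
  {"tx": 0,"ty": 0.9,"tz": 0,"ax": 0,"ay": 0,"az": 0,"grip": -1},
  {"tx": 0,"ty": 1.8,"tz": 0,"ax": 0,"ay": 0,"az": 0,"grip": -1},
  {"tx": 0,"ty": 2.7,"tz": 0,"ax": 0,"ay": 0,"az": 0,"grip": -1},
  {"tx": 0,"ty": 3.6,"tz": 0,"ax": 0,"ay": 0,"az": 0,"grip": -1},
  {"tx": 0,"ty": 4.5,"tz": 0,"ax": 0,"ay": 0,"az": 0,"grip": -1},
  {"tx": 0,"ty": 5.4,"tz": 0,"ax": 0,"ay": 0,"az": 0,"grip": -1},
  {"tx": 0,"ty": 6.2,"tz": 0,"ax": 0,"ay": 0,"az": 0,"grip": -1},
  {"tx": 0,"ty": 6.8,"tz": 0,"ax": 0,"ay": 0,"az": 0,"grip": -1},
])

```text
clock: 23.3
eef_pos: [0.533, 0.1246, 0.0301]
ee_rot: [[-0.939, 0.344, -0.001], [0.344, 0.939, -0.001], [0.0, -0.001, -1.0]]
ft_force: [-1.9, -6.7, 5.6]
gripper_width: 0.001
```

Run:
```python
from h import *
s=read_state();print(s['eef_pos'],s['ft_force'],(s['eef_pos'][:2]-O)@ux, s['ft_force'][:2]@ux)
goal(u(-.0075,0,.035),HU)
```

```text
[0.533  0.1246 0.0301] [-1.9418 -6.727   5.6032] -0.03945965138743248 -6.983824672348164
t 23.3 shift [-0.04  3.2  -0.5 ] turn [-0.1 -0.   0.1] F [-1.9 -6.7  5.6] w 0.0006677111918869067
```

Call:
step_arm([
  {"tx": 0,"ty": 0.6,"tz": 0,"ax": 0,"ay": 0,"az": 0,"grip": -1},
  {"tx": 0,"ty": 1.2,"tz": 0,"ax": 0,"ay": 0,"az": 0,"grip": -1},
  {"tx": 0,"ty": 1.8,"tz": 0,"ax": 0,"ay": 0,"az": 0,"grip": -1},
  {"tx": 0,"ty": 2.3,"tz": 0,"ax": 0,"ay": 0,"az": 0,"grip": -1},
  {"tx": 0,"ty": 2.7,"tz": 0,"ax": 0,"ay": 0,"az": 0,"grip": -1},
  {"tx": 0,"ty": 3.0,"tz": 0,"ax": 0,"ay": 0,"az": 0,"grip": -1},
  {"tx": 0,"ty": 3.2,"tz": 0,"ax": 0,"ay": 0,"az": 0,"grip": -1},
  {"tx": 0,"ty": 3.4,"tz": 0,"ax": 0,"ay": 0,"az": 0,"grip": -1},
])

```text
clock: 24.1
eef_pos: [0.5441, 0.1547, 0.03]
ee_rot: [[-0.939, 0.345, -0.002], [0.345, 0.939, -0.004], [0.001, -0.004, -1.0]]
ft_force: [-10.4, -21.2, 18.5]
gripper_width: -0.0
```

Run:
```python
from h import *
s=read_state();print((s['eef_pos'][:2]-O)@ux, s['ft_force'][:2]@ux)
```

```text
-0.0073543076934012575 -23.44512097019328
```

Firm stop reached: the tool is at -7.35 mm with 23 N, the same as at the first press. Now I let go.

Call:
step_arm([
  {"tx": 0,"ty": 0,"tz": 0,"ax": 0,"ay": 0,"az": 0,"grip": -1},
  {"tx": 0,"ty": -0.6,"tz": 0,"ax": 0,"ay": 0,"az": 0,"grip": -1},
  {"tx": 0,"ty": -1.5,"tz": 0,"ax": 0,"ay": 0,"az": 0,"grip": -1},
  {"tx": 0,"ty": -3,"tz": 0,"ax": 0,"ay": 0,"az": 0,"grip": -1},
  {"tx": 0,"ty": -6,"tz": 0,"ax": 0,"ay": 0,"az": 0,"grip": -1},
  {"tx": 0,"ty": -10,"tz": 0,"ax": 0,"ay": 0,"az": 0,"grip": -1},
  {"tx": 0,"ty": -10,"tz": -4,"ax": 0,"ay": 0,"az": 0,"grip": -1},
  {"tx": 0,"ty": -10,"tz": -8,"ax": 0,"ay": 0,"az": 0,"grip": -1},
])

```text
clock: 24.9
eef_pos: [0.5089, 0.061, 0.1104]
ee_rot: [[-0.938, 0.346, -0.003], [0.346, 0.938, -0.0], [0.003, -0.001, -1.0]]
ft_force: [0.9, 0.0, 0.8]
gripper_width: -0.002
```

Call:
step_arm([
  {"tx": -1,"ty": -3,"tz": -3,"ax": 0,"ay": 0,"az": 0,"grip": -1},
  {"tx": -2,"ty": -6,"tz": -5,"ax": 0,"ay": 0,"az": 0,"grip": -1},
  {"tx": -3,"ty": -10,"tz": -5,"ax": 0,"ay": 0,"az": 0,"grip": -1},
  {"tx": -3,"ty": -14,"tz": -5,"ax": 0,"ay": 0,"az": 0,"grip": -1},
  {"tx": -3,"ty": -17,"tz": -5,"ax": 0,"ay": 0,"az": 0,"grip": -1},
  {"tx": -3,"ty": -19,"tz": -5,"ax": 0,"ay": 0,"az": 0,"grip": -1},
  {"tx": -3,"ty": -20,"tz": -5,"ax": 0,"ay": 0,"az": 0,"grip": -1},
  {"tx": -3,"ty": -20,"tz": -5,"ax": 0,"ay": 0,"az": 0,"grip": -1},
])

```text
clock: 25.7
eef_pos: [0.4692, -0.1364, 0.1601]
ee_rot: [[-0.938, 0.346, -0.0], [0.346, 0.938, -0.0], [0.0, -0.0, -1.0]]
ft_force: [0.5, 0.6, -0.5]
gripper_width: -0.003
```

Run:
```python
from h import *
panel("end"); p,d=cams.snapshot("side");cv2.imwrite("pics/sideend.png",p[:,:,::-1])
```

```text
[(np.float64(-0.2), np.int64(0)), (np.float64(-0.19), np.int64(0)), (np.float64(-0.18), np.int64(0)), (np.float64(-0.17), np.int64(0)), (np.float64(-0.16), np.int64(0)), (np.float64(-0.15), np.int64(0)), (np.float64(-0.14), np.int64(0)), (np.float64(-0.13), np.int64(0)), (np.float64(-0.12), np.int64(0)), (np.float64(-0.11), np.int64(0)), (np.float64(-0.1), np.int64(0)), (np.float64(-0.09), np.int64(0)), (np.float64(-0.08), np.int64(0)), (np.float64(-0.07), np.int64(0)), (np.float64(-0.06), np.int64(0)), (np.float64(-0.05), np.int64(0)), (np.float64(-0.04), np.int64(0)), (np.float64(-0.03), np.int64(0)), (np.float64(-0.02), np.int64(0)), (np.float64(-0.01), np.int64(68)), (np.float64(0.0), np.int64(430)), (np.float64(0.01), np.int64(181))]
679 outer [-0.0011  0.0063  0.0143]
```

View pics/sideend.png

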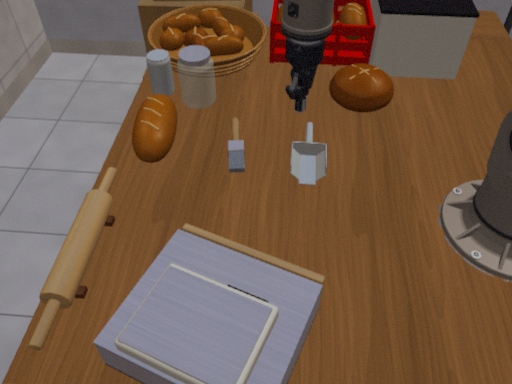

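The view shows the drawer shut, with the panel from (182,228) to (322,277) exactly as at the start. Brush (236,155) and scoop (309,160) have not moved.

```bash
python3 -c "
from cell import arm
print(arm.job_done())"
```

```text
the job is handed in; nothing more can be done
None
```

The scraper is in the drawer and the drawer is shut, as far as the cameras can tell. I handed the job in at about 26 s of the 72 s allowed. No verdict is reported.

**What I did:**
- I pressed the drawer front to its firm stop (about 25 N), and it sprang out to about 0.06 m.
- I gripped the panel and pulled the drawer to about 0.16 m.
- I picked up the scraper by its grip, laid it flat on the drawer floor with the blade pointing inward, and let go.
- I pushed the drawer to the same stop (about 23 N) and let go.

**Last checks:**
- **Drawer:** the panel's top edge measured 6 mm in from the starting outer face (8 mm expected when shut), so about 2 mm off shut, within the 2 mm calibration. In the side picture it sits in the same place as at the start.
- **Scraper:** a picture taken before closing showed it flat and released. Once the drawer was shut it could not be seen, so I did not check it again.
- **Brush and scoop:** both looked unmoved in the final picture. I did not measure them.

**Two disagreements along the way:**
- **Fingertip height:** the cameras showed the fingertips about 30 mm higher than the reported TCP. I went by the camera depth and contact force, and gripped with the reported TCP at -15 mm.
- **Set-down force:** while I was lowering the scraper onto the drawer floor, the wrist force peaked at about 52 N, against the 120 N limit. I backed off before opening the gripper.

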